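# Fill the granola tin, seat its double lid and take off the outer lid

## Robot

A 6-joint arm with a two-finger parallel gripper is mounted at the origin on the work surface. World frame = base frame: x ahead of the robot, y to its left, z up, the work surface at z = 0. Lengths are in m, angles in rad, forces in N, time in s.
With the tool pointing down it reaches from about 0.35 to 0.975 m from the base axis. Payload 4.9 kg.
Tool frame: the origin (TCP) lies at the very end of the fingers, on their centre line; the grasp point (between the pads) lies 19 mm behind it; z points along the fingers, x is the direction in which the jaws open and shut, and the axes are right-handed (so a half turn about z gives the same grasp; the last joint's range is limited). The gripper opens to 85 mm and grips with 20 to 120 N. Pads are 22 mm wide; open, the fingers measure 114 mm over their backs; the gripper's body (76 mm by 85 mm) begins 54 mm behind the grasp point. The pads swing forward as they close: fully open they stand 13 mm farther back than shut.
Start: joints at [1.046, 0.053, 1.613, -0, 1.476, -0.119], TCP at [0.247, 0.574, 0.231] pointing down, gripper open.
Joint ranges: [-3.01, 3.01], [-1.01, 2.22], [0.06, 2.58], [-1.02, 4.17], [0.09, 2.62], [-3.14, 3.14]. Speed limits (rad/s): [2.57, 2.57, 3.14, 3.14, 3.14, 3.14].

## Interface

Orientations are given as a rotation vector (axis times angle).
In Python, from bench import arm gives the robot as it stands.
- The arm moves only by the tool move_arm, never from a script. Its argument "deltas" is a list of rows, each a list of 3 entries, a list of its own where there are three numbers: the opening, from -1 (shut) to 1 (fully open), then the shift along the tool's x, y, z in cm, then the turn, a rotation vector about the tool's x, y, z in rad. A call has 1 to 8 rows; each row is the pose to reach, as a shift and turn from the pose commanded when the call began, along the tool's axes at that moment; what a row does not reach only later rows make up. A row lasts 1/8 s, in which the tool goes at most 62.5 mm and 10.7 degrees, less where a joint would pass 70% of its speed; a pose out of reach is approached as far as the arm can. A call with a gripper value outside its range is refused whole. The fingers move at their own pace and stop on an object; "force" is the grip in N (left out, the last holds). Time passes only in rows, so rows that repeat a pose let the fingers close. It gives the time, the measured TCP pose, the force and the opening at its end, in the units of the state.
- arm.observe(): the state, without advancing time (a new reading comes with each control period).
- arm.read_camera(name): name is "side" or "top"; returns the picture (400x640x3 uint8, red, green, blue); there is no depth.
- arm.calibration(name): a dict with "mtx" (3x3 intrinsics, pixels), "k1" (the pictures are not rectified: a ray, as slopes to the right and down, at radius r is drawn at 1 + k1 r^2 times it, then the intrinsics apply), "T" (4x4, takes a point from camera to world coordinates). Camera axes: x right, y down, z forward; pixel columns grow to the right and rows downward; lengths in m; the calibration is good to about 2 mm. A picture is of the moment at which its call begins. calibration takes no time and is no camera call.
- arm.sign_off(): hands the job in, once; it reports no verdict.
The state is a dict: "t": time; "joint_pos": joint angles; "joint_vel": joint speeds; "tau": joint torques, N m; "eef_pos": TCP position; "ee_rot": TCP orientation; "ft_force": force on the tool from outside, world axes, zero at the start; "ft_torque": the same for the moment, N m; "width": finger opening in m.
Only numpy, scipy, OpenCV 4.12 (cv2) and the standard library are available. Lean on these libraries where they do the work, as an engineer would, in place of code of your own. Each camera call takes 0.05 s, during which the arm holds its last target.

## Task

Sweep all five loose granola pieces along the tray into the square tin with the scraper, without touching them with the gripper, and stand the scraper back upright on the counter. Then lift the nested double lid by its wooden knob, lower it squarely onto the tin until the inner lid is fully seated, and let go. Finally lift the outer lid off alone (its collar is there to grip), up past the knob, leaving the inner lid seated and undisturbed; finish while still holding the outer lid level in the gripper, clear above the height of the knob's top, and leave everything else on the counter alone.

Things in the scene. Friction and masses are not known exactly. Their poses are not given: they have to be found in the camera images.
- tin_mouth (a point): Centre of the mouth of the open square steel tin, at rim height, 80 mm above the counter. Tin 124 mm square outside, 118 inside (walls 3), inner floor 77 mm below the rim; fixed, upright. Axes: z up, x and y along its sides; a raised tray, one fixed piece with the tin, leads up to its +y side.
- tray_end (a point): Point on the aluminium tray's floor, mid-width, 23 mm from its closed end and 270 mm in +y from tin_mouth (same axes), 1 mm higher than the rim. The floor runs from y = +76 (open end, 14 mm short of the tin) to +293 mm from tin_mouth, 108 mm wide inside; side walls (from y = +85) and end wall stand 20 mm above it. Pieces lie at y +80 to +235 mm; behind them it is empty.
- scraper: Stand-up bench scraper, about 300 g, standing on the counter. Origin at the centre of its underside, z up. Steel foot 96 mm long (along x), 26 mm thick (along y), 40 mm high; on it a wooden grip 84 mm long, 18 mm thick (along y), from 40 to 74 mm height.
- inner_lid: Inner lid, steel, about 250 g, square like the tin. Origin under the centre of its plug, z up. Plug 112 mm square (lowest 4 mm: 106), 10 mm deep; flange 128 mm square at 10 to 16 mm height, rests on the tin's rim when seated (origin then 10 mm below the rim). The lids start on the counter, resting on the plug.
- knob_top (a point): Top centre of the inner lid's dark wooden upright knob, 70 mm above the inner lid's origin, same axes. The knob is 16 mm thick (along x), 30 mm wide (along y) and stands up through the outer lid's hole, 27 mm higher than the collar round it. Lifting it lifts both lids.
- outer_lid: Outer lid, steel, about 200 g, lying loosely over the inner lid (within about 3 mm and the same heading; not fastened). Origin at the centre of the underside of its 3 mm plate, which rests on the inner lid's flange, 16 mm above the inner lid's origin. 140 mm square; skirt 5 mm below the plate.
- collar_top (a point): Centre of the top edge of the square collar round the outer lid's 42 mm square centre hole, 27 mm above the outer lid's origin. Collar 50 mm outside, walls 4 mm, sides parallel to the lid's, 24 mm high above the plate. The inner lid's knob stands inside it with 6 mm or more all round.
- bite0: Loose granola piece, 28 x 26 x 22 mm, 20 g, lying on the tray. Origin at the centre of its underside.
- bite1: Loose granola piece, 28 x 26 x 22 mm, 20 g, lying on the tray. Origin at the centre of its underside.
- bite2: Loose granola piece, 28 x 26 x 22 mm, 20 g, lying on the tray. Origin at the centre of its underside.
- bite3: Loose granola piece, 28 x 26 x 22 mm, 20 g, lying on the tray. Origin at the centre of its underside.
- bite4: Loose granola piece, 28 x 26 x 22 mm, 20 g, lying on the tray. Origin at the centre of its underside.
- mug: Bystander, leave alone: white mug, 76 mm across, 85 mm tall. Origin at its underside.
- spice_jar: Bystander, leave alone: small jar, 48 mm across, 85 mm tall. Origin at its underside.
- cutlery_glass: Bystander, leave alone: glass tumbler of forks, 74 mm across, 145 mm tall. Origin at its underside.
- spoon: Bystander, leave alone: steel spoon with a wooden handle, lying flat, about 200 mm long. Origin at its underside, about the middle of its length.
Things that resemble listed ones, but are neither listed nor needed, are in the scene too. Leave any green look-alike of the inner_lid alone.

How it is judged:
By the outcome, as a careful person would: the job done as asked, in the order asked, and still so for the second after the job is handed in, while the arm keeps its last pose, push and grip.
It also fails if it takes over 72 s, if anything falls off the work surface, if the arm or the gripper's body presses on something with over 40 N, if the wrist force passes 120 N, or if a joint passes its speed limit or range.

## Working session

There is one attempt and no reset: what is moved stays moved. The work goes in short steps, Python scripts to look and compute and a tool call to move; the robot and the scene stay as the last step left them, time stands still between calls to the robot, and variables do not carry over. Pictures are saved under pics/ and viewed, and the job is handed in when it is done.

Besides the shell and the picture viewer there is one more tool, called after "Emit:" as name(argument=value, ...) on one line, values as JSON. move_arm: Moves the arm, as the interface text tells. Its arguments: {"type":"object","properties":{"deltas":{"type":"array"},"force":{"type":"number"}},"required":["deltas"]}

```bash
mkdir -p pics; ls; python3 - <<'E'
from bench import arm
import cv2
for n in("side","top"):
    c=arm.calibration(n);print(n,c)
    cv2.imwrite(f"pics/{n}0.png",arm.read_camera(n)[:,:,::-1])
print(arm.observe())
E
```

```text
pics
side {'mtx': array([[503.25866576,   0.        , 314.9161296 ],
       [  0.        , 503.25866576, 194.77347197],
       [  0.        ,   0.        ,   1.        ]]), 'k1': -0.1371188732678573, 'T': array([[ 0.70590032, -0.39752667,  0.58623996, -0.34428711],
       [-0.70789245, -0.36748414,  0.60319457, -0.93218802],
       [-0.02435204, -0.84079008, -0.5408133 ,  0.915078  ],
       [ 0.        ,  0.        ,  0.        ,  1.        ]])}
top {'mtx': array([[432.20998863,   0.        , 319.38873217],
       [  0.        , 432.20998863, 198.84518702],
       [  0.        ,   0.        ,   1.        ]]), 'k1': 0.008149188181326145, 'T': array([[-0.0200591 , -0.9946928 ,  0.10091518,  0.46611875],
       [-0.99934739,  0.01691488, -0.03191688,  0.02660017],
       [ 0.03004052, -0.10148954, -0.99438294,  1.08778387],
       [ 0.        ,  0.        ,  0.        ,  1.        ]])}
{'t': 0.1, 'joint_pos': array([ 1.04600350e+00,  5.32997326e-02,  1.61420444e+00,  2.56496539e-05,
        1.47603046e+00, -1.18999880e-01]), 'joint_vel': array([-0.00015966,  0.00026866, -0.00407768,  0.00072059, -0.00187288,
        0.00125459]), 'tau': array([-3.17162019e-06, -3.94902492e+01, -3.71361995e+01, -1.14619006e-04,
        3.87206033e-03,  5.39531513e-06]), 'eef_pos': array([0.24641155, 0.5737309 , 0.23015194]), 'ee_rot': array([ 2.62280476,  1.72776764, -0.0027458 ]), 'ft_force': array([ 0.47695811, -0.13225005,  0.35470904]), 'ft_torque': array([-0.03109857, -0.00775209, -0.05214537]), 'width': 0.08531362204840934}
```

View pics/side0.png

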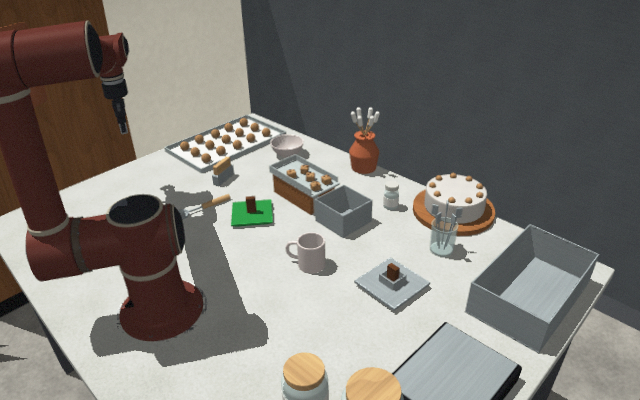

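View pics/top0.png

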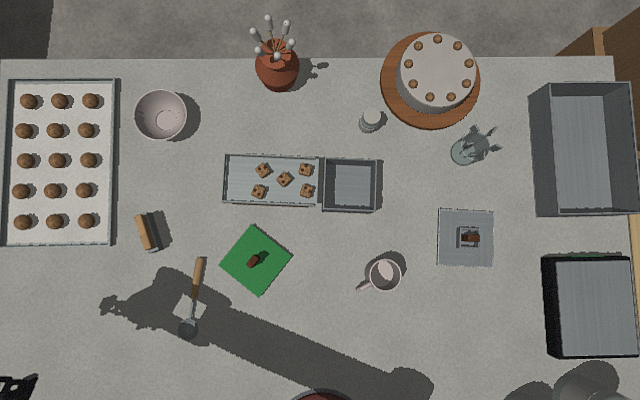

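The top picture shows the tin at (350,185) with the tray to its left at (272,180). There are five bites at (263,170), (305,170), (285,180), (259,191) and (306,191), and the scraper is at (147,232).
Lid candidates: the green one at (256,261), which has no collar and is the look-alike, and the steel one at (466,238), which has a collar round a dark knob and fits the description. I'll confirm these in enlarged crops.

```bash
cat > h.py <<'E'
import numpy as np, cv2
from bench import arm
from scipy.spatial.transform import Rotation as R
def cal(n):
    c=arm.calibration(n); return c["mtx"],c["k1"],np.array(c["T"])
def proj(n,P):
    K,k,T=cal(n); P=np.atleast_2d(P); Ti=np.linalg.inv(T)
    q=P@Ti[:3,:3].T+Ti[:3,3]; s=q[:,:2]/q[:,2:]
    s=s*(1+k*(s**2).sum(1,keepdims=True)); return s*[K[0,0],K[1,1]]+[K[0,2],K[1,2]]
def unproj(n,uv,z):
    K,k,T=cal(n); uv=np.atleast_2d(uv).astype(float)
    s=cv2.undistortPoints(uv.reshape(-1,1,2),K,np.array([k,0,0,0.])).reshape(-1,2)
    d=np.c_[s,np.ones(len(s))]@T[:3,:3].T; o=T[:3,3]
    return o+d*((z-o[2])/d[:,2])[:,None]
def crop(img,cx,cy,w,h,f,name,off=(0,0)):
    x,y=int(cx-w/2),int(cy-h/2); c=img[y:y+h,x:x+w]
    cv2.imwrite(name,cv2.resize(c,None,fx=f,fy=f,interpolation=cv2.INTER_CUBIC)[:,:,::-1]); return x,y
E
python3 - <<'E'
from h import *
t=cv2.imread("pics/top0.png")[:,:,::-1]; s=cv2.imread("pics/side0.png")[:,:,::-1]
def panel(img,cx,cy,w,h,f):
    return cv2.resize(img[cy-h//2:cy+h//2,cx-w//2:cx+w//2],None,fx=f,fy=f,interpolation=cv2.INTER_CUBIC)
cv2.imwrite("pics/c_tin.png",panel(t,300,182,170,80,4.5)[:,:,::-1])
cv2.imwrite("pics/c_two.png",np.hstack([panel(t,466,238,80,80,5),panel(t,148,232,80,80,5)])[:,:,::-1])
cv2.imwrite("pics/c_side.png",np.vstack([panel(s,310,190,180,80,4),])[:,:,::-1])
cv2.imwrite("pics/c_side2.png",np.hstack([panel(s,392,284,90,70,4),panel(s,224,170,70,70,4)])[:,:,::-1])
E
```

```text
(no output)
```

View pics/c_tin.png

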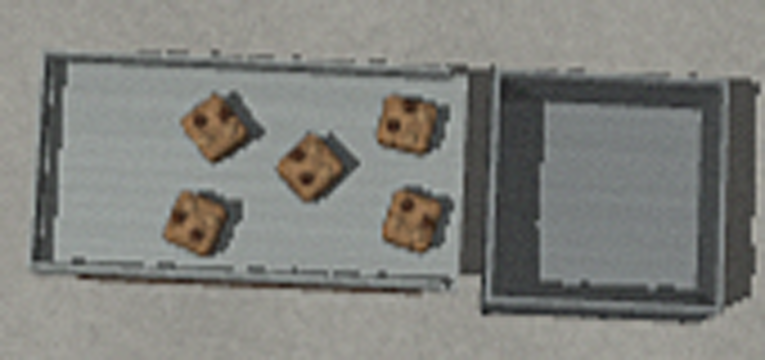

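View pics/c_two.png

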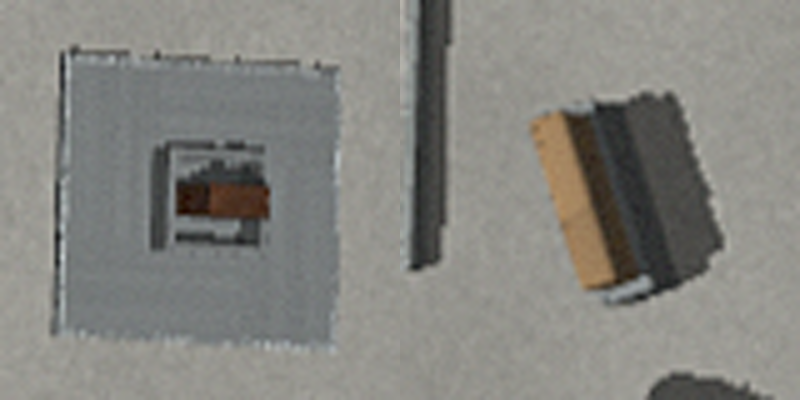

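View pics/c_side.png

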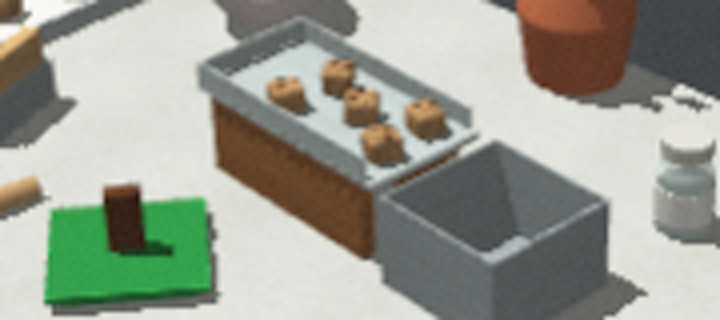

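View pics/c_side2.png

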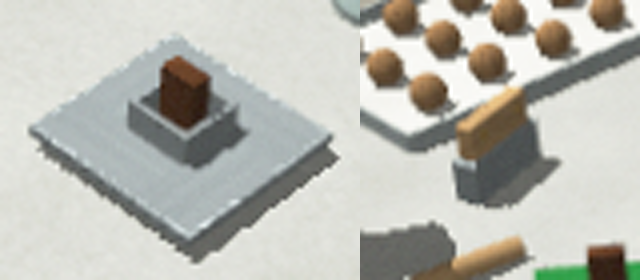

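The steel lid at (466,238), with a square collar round a dark knob, is confirmed as the right one. The green lid has no collar. Next I fit poses from both views.

```bash
cat > fit.py <<'E'
from h import *
from scipy.optimize import least_squares
def fit(obs,x0,yaw0,free=True):
    # obs: list (cam, uv, local xyz (z world))
    def f(p):
        r=[]
        c,s=np.cos(p[2]),np.sin(p[2])
        for n,uv,l in obs:
            P=[p[0]+c*l[0]-s*l[1],p[1]+s*l[0]+c*l[1],l[2]]
            r+=list(proj(n,P)[0]-uv)
        return np.array(r)
    s=least_squares(f,[*x0,yaw0],loss="soft_l1"); return s.x,f(s.x).reshape(-1,2)
E
python3 - <<'E'
from fit import *
def m(p,x0,y0,f): return np.array([(p[0]+.5)/f-.5+x0,(p[1]+.5)/f-.5+y0])
T=lambda p:m(p,215,142,4.5); S=lambda p:m(p,220,150,4)
a=.062
# image up=+x, left=+y
ob=[("top",T((496,70)),(a,a,.08)),("top",T((729,82)),(a,-a,.08)),("top",T((720,303)),(-a,-a,.08)),("top",T((486,300)),(-a,a,.08)),
("side",S((383,195)),(-a,a,.08)),("side",S((492,265)),(-a,-a,.08)),("side",S((608,205)),(a,-a,.08)),("side",S((495,142)),(a,a,.08))]
def run(k,ob,x0,y0):
    p,r=fit(ob,x0,y0); print(k,p.round(4),np.degrees(p[2]).round(2),"\n",r.round(1).tolist())
    for c in("top","side"):
        o=[q for q in ob if q[0]==c]
        if len(o)>1: print("  ",c,fit(o,x0,y0)[0].round(4))
run("tin",ob,unproj("top",(350,185),.08)[0,:2],0)
L=lambda p:m(p,426,198,5); LS=lambda p:m(p,347,249,4); a=.07
ob=[("top",L((67,54)),(a,a,.019)),("top",L((338,70)),(a,-a,.019)),("top",L((335,348)),(-a,-a,.019)),("top",L((60,335)),(-a,a,.019)),
("side",LS((30,131)),(-a,a,.019)),("side",LS((190,240)),(-a,-a,.019)),("side",LS((333,137)),(a,-a,.019)),("side",LS((178,38)),(a,a,.019))]
run("outer",ob,unproj("top",(466,238),.02)[0,:2],0)
print("knob",unproj("top",L((240,200)),.07),unproj("side",LS((186,68)),.07))
C=lambda p:m((p[0]-400,p[1]),108,192,5);CS=lambda p:m((p[0]-360,p[1]),189,135,4)
ob=[("top",C((530,117)),(.042,.009,.074)),("top",C((566,108)),(.042,-.009,.074)),("top",C((614,281)),(-.042,-.009,.074)),("top",C((581,292)),(-.042,.009,.074)),
("side",CS((456,134)),(-.042,.009,.074)),("side",CS((470,139)),(-.042,-.009,.074)),("side",CS((525,93)),(.042,-.009,.074)),("side",CS((514,87)),(.042,.009,.074))]
run("scr",ob,unproj("top",(142,232),.07)[0,:2],.2)
for n,p in dict(b0=(215,127),b1=(406,123),b2=(310,167),b3=(196,222),b4=(413,219)).items(): print(n,unproj("top",T(p),.103).round(3))
E
```

```text
tin [ 0.6029 -0.0787 -0.0654] -3.74 
 [[0.1, -0.6], [0.4, -0.6], [0.7, 2.3], [-0.0, 0.4], [-1.4, -0.1], [-0.2, -0.5], [0.4, -1.7], [0.0, -1.6]]
   top [ 0.6033 -0.078  -0.0632]
   side [ 0.5998 -0.0824 -0.0743]
outer [ 0.4706 -0.3718 -0.0757] -4.34 
 [[0.3, -0.1], [1.6, -0.1], [1.4, 0.7], [0.2, 0.2], [-0.3, -1.8], [-0.3, -0.5], [0.1, -1.4], [-1.0, -1.8]]
   top [ 0.4712 -0.3696 -0.0721]
   side [ 0.4672 -0.3756 -0.0799]
knob [[ 0.47090983 -0.36971544  0.07      ]] [[ 0.47097829 -0.37138029  0.07      ]]
scr [0.5002 0.4041 0.2967] 17.0 
 [[0.1, 0.4], [0.5, -0.2], [1.0, -0.2], [-0.0, 0.1], [-1.0, -2.6], [-0.3, -2.8], [0.3, -1.9], [-1.0, -1.4]]
   top [0.5003 0.405  0.2907]
   side [0.492  0.3898 0.3174]
b0 [[0.635 0.125 0.103]]
b1 [[0.636 0.027 0.103]]
b2 [[0.614 0.076 0.103]]
b3 [[0.587 0.135 0.103]]
b4 [[0.586 0.024 0.103]]
```

```bash
cat > ov.py <<'E'
from h import *
def draw(n,img,polys,cx,cy,w,h,f,name):
    x0,y0=int(cx-w/2),int(cy-h/2)
    I=cv2.resize(img[y0:y0+h,x0:x0+w],None,fx=f,fy=f,interpolation=cv2.INTER_CUBIC)
    for k,P in enumerate(polys):
        u=((proj(n,P)-[x0,y0]+.5)*f-.5)
        cv2.polylines(I,[np.round(u*8).astype(np.int32)],True,[(255,0,0),(0,255,0),(255,255,0),(255,0,255),(0,255,255)][k%5],1,cv2.LINE_AA,3)
    cv2.imwrite(name,I[:,:,::-1])
def rect(pose,x,y,z):
    c,s=np.cos(pose[2]),np.sin(pose[2]); 
    return [[pose[0]+c*a-s*b,pose[1]+s*a+c*b,z] for a,b in((x[0],y[0]),(x[1],y[0]),(x[1],y[1]),(x[0],y[1]))]
E
python3 - <<'E'
from ov import *
t=cv2.imread("pics/top0.png")[:,:,::-1]; s=cv2.imread("pics/side0.png")[:,:,::-1]
tin=(.6033,-.0780,-.0645)
P=[rect(tin,(-.062,.062),(-.062,.062),.08),rect(tin,(-.059,.059),(-.059,.059),.08),rect(tin,(-.059,.059),(-.059,.059),.003),rect(tin,(-.054,.054),(.076,.293),.081),rect(tin,(-.054,.054),(.085,.293),.101)]
draw("top",t,P,300,182,170,80,4.7,"pics/o_top.png")
draw("side",s,P,310,190,190,100,4.2,"pics/o_side.png")
E
```

```text
(no output)
```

View pics/o_top.png

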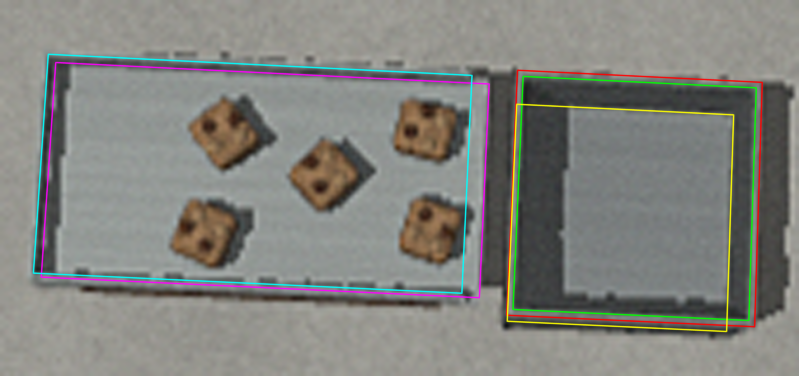

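View pics/o_side.png

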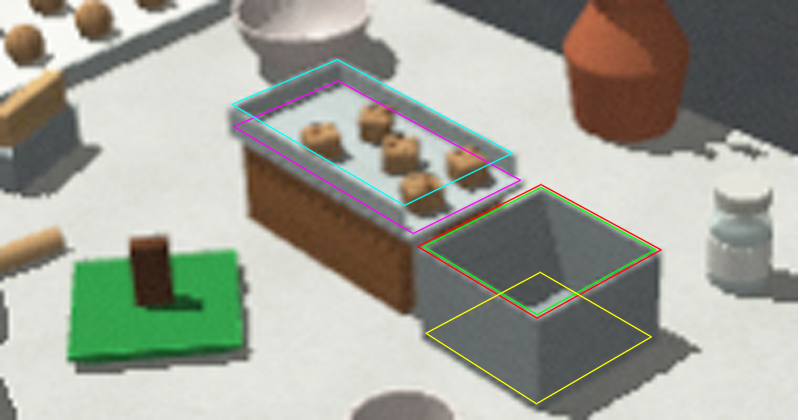

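```bash
cat > d.py <<'E'
from h import *
def delta(x,y,z,yaw):  # yaw of tool x in deg; prints shift from measured pose, tool axes cm, rotvec
    o=arm.observe(); Rc=R.from_rotvec(o["ee_rot"]); a=np.radians(yaw)
    X=np.array([np.cos(a),np.sin(a),0]);Z=np.array([0,0,-1.]);Rt=R.from_matrix(np.c_[X,np.cross(Z,X),Z])
    print("t%.2f"%o["t"],"pos",o["eef_pos"].round(4),"F",o["ft_force"].round(1),"w",round(o["width"],4),"q",o["joint_pos"].round(2))
    print("shift cm",(Rc.inv().apply(np.array([x,y,z])-o["eef_pos"])*100).round(2),"turn",(Rc.inv()*Rt).as_rotvec().round(4))
E
python3 -c "
from d import *
delta(.5,.405,.14,107)"
```

```text
t0.10 pos [0.2464 0.5737 0.2302] F [ 0.5 -0.1  0.4] w 0.0853 q [ 1.05  0.05  1.61  0.    1.48 -0.12]
shift cm [-5.48 29.96  9.02] turn [-0.0009  0.0018 -0.7025]
```

Emit:
move_arm(deltas=[[1,[-5.5,30,9],[0,0,-0.7025]],[1,[-5.5,30,9],[0,0,-0.7025]],[1,[-5.5,30,9],[0,0,-0.7025]],[1,[-5.5,30,9],[0,0,-0.7025]],[1,[-5.5,30,9],[0,0,-0.7025]],[1,[-5.5,30,9],[0,0,-0.7025]],[1,[-5.5,30,9],[0,0,-0.7025]],[1,[-5.5,30,9],[0,0,-0.7025]]])

```text
t: 1.1
eef_pos: [0.4997, 0.4064, 0.1419]
ee_rot: [-1.867, -2.527, -0.001]
ft_force: [1.0, 0.1, -1.1]
width: 0.0853
```

```bash
python3 - <<'E'
from d import *
delta(.5,.405,.045,107)
t=arm.read_camera("top");s=arm.read_camera("side")
def p(img,cx,cy,w,h,f): return cv2.resize(img[cy-h//2:cy+h//2,cx-w//2:cx+w//2],None,fx=f,fy=f,interpolation=cv2.INTER_CUBIC)
cv2.imwrite("pics/s1.png",np.hstack([p(t,148,232,100,120,4),p(s,224,150,100,120,4)])[:,:,::-1])
E
```

```text
t1.10 pos [0.4997 0.4064 0.1419] F [ 1.   0.1 -1.1] w 0.0853 q [ 0.57  0.16  1.65  0.    1.33 -1.3 ]
shift cm [-0.15 -0.02  9.69] turn [ 0.0004 -0.0006  0.0015]
```

View pics/s1.png

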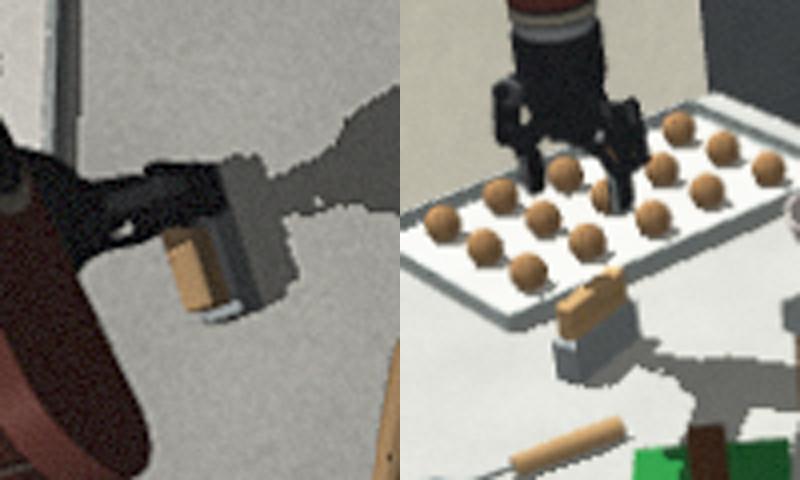

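The fingers at (165,170) in the top crop and (575,185) in the side crop straddle the scraper grip. Descending.

Emit:
move_arm(deltas=[[1,[-0.15,0,3],[0,0,0]],[1,[-0.15,0,6],[0,0,0]],[1,[-0.15,0,8],[0,0,0]],[1,[-0.15,0,9.5],[0,0,0]],[1,[-0.15,0,9.5],[0,0,0]],[1,[-0.15,0,9.5],[0,0,0]]])

```text
t: 1.95
eef_pos: [0.5018, 0.4044, 0.0475]
ee_rot: [1.868, 2.525, 0.003]
ft_force: [0.2, 0.9, 0.1]
width: 0.0853
```

Emit:
move_arm(deltas=[[-1,[0,0,0],[0,0,0]],[-1,[0,0,0],[0,0,0]],[-1,[0,0,0],[0,0,0]],[-1,[0,0,0],[0,0,0]],[-1,[0,0,0],[0,0,0]],[-1,[0,0,0],[0,0,0]],[-1,[0,0,0],[0,0,0]],[-1,[0,0,0],[0,0,0]]], force=60)

```text
t: 2.95
eef_pos: [0.5012, 0.4039, 0.0465]
ee_rot: [1.869, 2.525, 0.0]
ft_force: [-0.0, -0.3, 1.7]
width: 0.0169
```

```bash
python3 - <<'E'
from d import *
delta(.5,.405,.19,107)
E
```

```text
t2.95 pos [0.5012 0.4039 0.0465] F [-0.  -0.3  1.7] w 0.0169 q [ 0.56  0.27  1.7  -0.    1.18 -1.3 ]
shift cm [  0.14  -0.08 -14.35] turn [ 0.0002 -0.      0.    ]
```

Emit:
move_arm(deltas=[[-1,[0,0,-3],[0,0,0]],[-1,[0,0,-7],[0,0,0]],[-1,[0,0,-11],[0,0,0]],[-1,[0,0,-14.5],[0,0,0]],[-1,[0,0,-14.5],[0,0,0]],[-1,[0,0,-14.5],[0,0,0]]])

```text
t: 3.7
eef_pos: [0.5001, 0.4032, 0.1886]
ee_rot: [-1.868, -2.524, 0.005]
ft_force: [-0.0, -0.6, -3.8]
width: 0.0169
```

```bash
python3 - <<'E'
from d import *
delta(.6207,.1914,.19,86.3)
E
```

```text
t3.70 pos [0.5001 0.4032 0.1886] F [-0.  -0.6 -3.8] w 0.0169 q [ 0.56  0.12  1.61 -0.    1.41 -1.3 ]
shift cm [-23.78   5.34  -0.13] turn [-0.0033  0.0016  0.3613]
```

Emit:
move_arm(deltas=[[-1,[-5,1,0],[0,0,0.1]],[-1,[-10,2,0],[0,0,0.2]],[-1,[-15,3,0],[0,0,0.3]],[-1,[-20,4.5,0],[0,0,0.361]],[-1,[-23.8,5.3,0],[0,0,0.361]],[-1,[-23.8,5.3,0],[0,0,0.361]],[-1,[-23.8,5.3,0],[0,0,0.361]],[-1,[-23.8,5.3,0],[0,0,0.361]]])

```text
t: 4.7
eef_pos: [0.6203, 0.1927, 0.1901]
ee_rot: [-2.289, -2.15, 0.002]
ft_force: [0.2, 0.5, -2.0]
width: 0.0171
```

```bash
python3 - <<'E'
from d import *
from ov import *
delta(.6207,.1914,.129,86.3)
o=arm.observe();p=o["eef_pos"]; x=R.from_rotvec(o["ee_rot"]).as_matrix()[:,0]; yaw=np.arctan2(x[1],x[0])-np.pi/2
print(np.degrees(yaw))
t=arm.read_camera("top");s=arm.read_camera("side")
tin=(.6033,-.0780,-.0645); sc=(p[0],p[1],yaw); zb=p[2]-.0465
P=[rect(tin,(-.062,.062),(-.062,.062),.08),rect(tin,(-.054,.054),(.085,.293),.101),rect(tin,(-.054,.054),(.076,.293),.081),rect(sc,(-.048,.048),(-.013,.013),zb),rect(sc,(-.048,.048),(-.013,.013),zb+.04)]
draw("top",t,P,270,182,130,80,6,"pics/s2t.png")
draw("side",s,P,290,160,160,110,5,"pics/s2s.png")
E
```

```text
t4.70 pos [0.6203 0.1927 0.1901] F [ 0.2  0.5 -2. ] w 0.0171 q [ 0.19  0.14  1.59  0.    1.41 -1.32]
shift cm [-0.13  0.06  6.11] turn [-0.002   0.0002  0.0018]
-3.5986638692946498
```

View pics/s2t.png

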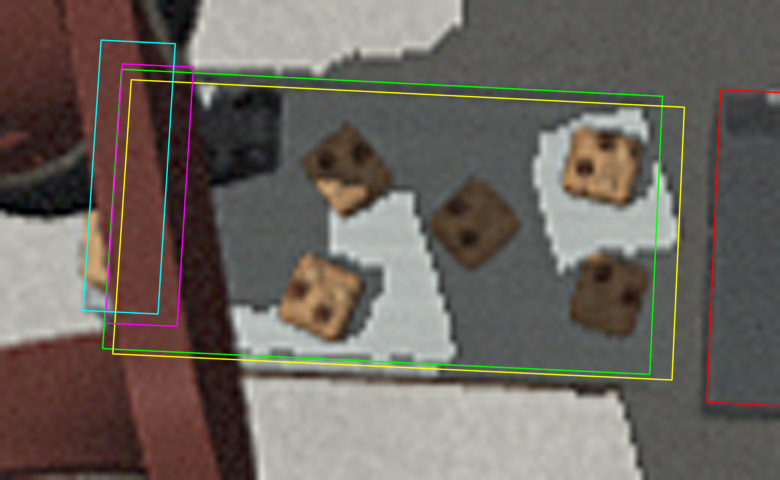

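View pics/s2s.png

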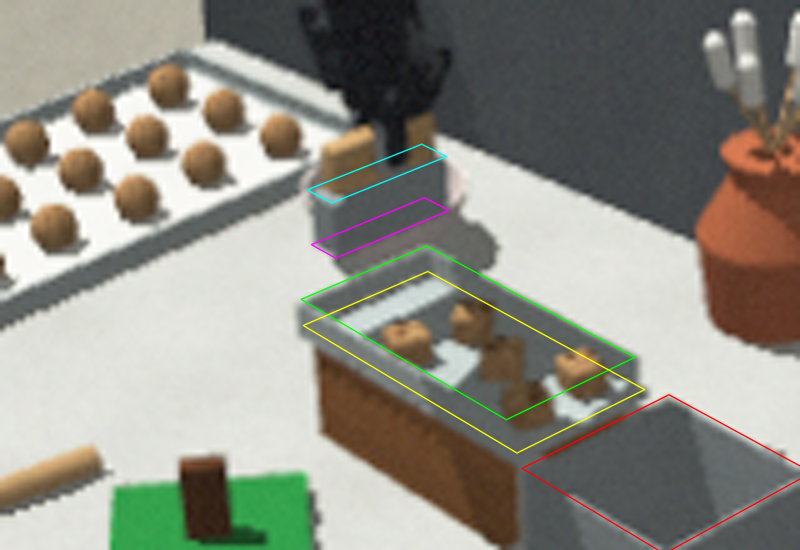

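Emit:
move_arm(deltas=[[-1,[-0.1,0.05,2],[0,0,0.002]],[-1,[-0.1,0.05,4],[0,0,0.002]],[-1,[-0.1,0.05,5.2],[0,0,0.002]],[-1,[-0.1,0.05,5.8],[0,0,0.002]],[-1,[-0.1,0.05,5.8],[0,0,0.002]],[-1,[-0.1,0.05,5.8],[0,0,0.002]]])

```text
t: 5.55
eef_pos: [0.6224, 0.1908, 0.1342]
ee_rot: [2.293, 2.146, 0.002]
ft_force: [-0.2, 0.5, -2.1]
width: 0.0172
```

```bash
python3 - <<'E'
from d import *
from ov import *
delta(.6207,.1914,.129,86.3)
o=arm.observe();p=o["eef_pos"]; x=R.from_rotvec(o["ee_rot"]).as_matrix()[:,0]; yaw=np.arctan2(x[1],x[0])-np.pi/2
print(np.degrees(yaw))
s=arm.read_camera("side")
draw("side",s,[],290,165,120,90,6.5,"pics/s3s.png")
E
```

```text
t5.55 pos [0.6224 0.1908 0.1342] F [-0.2  0.5 -2.1] w 0.0172 q [ 0.18  0.19  1.63  0.    1.32 -1.32]
shift cm [ 0.05 -0.17  0.52] turn [ 0.0015 -0.0004 -0.0018]
-3.802328507484699
```

View pics/s3s.png

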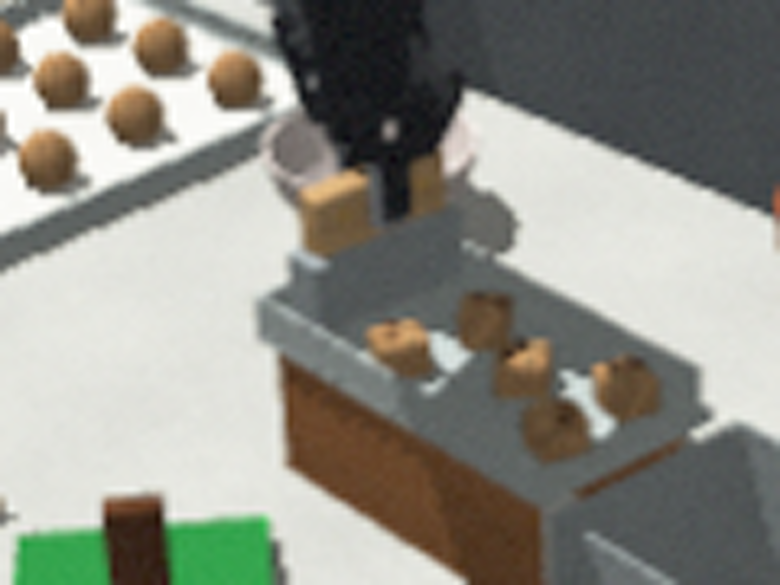

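Scraper foot (about (370,270) in the crop) sits within the tray walls. Lowering the last few mm.

Emit:
move_arm(deltas=[[-1,[0,-0.1,0.25],[0,0,0]],[-1,[0,-0.1,0.45],[0,0,0]],[-1,[0,-0.1,0.45],[0,0,0]],[-1,[0,-0.1,0.45],[0,0,0]]])

```text
t: 6.1
eef_pos: [0.6208, 0.1907, 0.1288]
ee_rot: [2.294, 2.147, 0.0]
ft_force: [-0.5, 0.3, -2.9]
width: 0.0172
```

```bash
python3 - <<'E'
from d import *
c,s=np.cos(-.0645),np.sin(-.0645); L=.217+.013
delta(.6033-s*.053,-.0780+c*.053,.129,86.3)
E
```

```text
t6.10 pos [0.6208 0.1907 0.1288] F [-0.5  0.3 -2.9] w 0.0172 q [ 0.18  0.19  1.64 -0.    1.31 -1.32]
shift cm [-2.163e+01  3.000e-02 -2.000e-02] turn [ 0.      0.     -0.0017]
```

Emit:
move_arm(deltas=[[-1,[-1,0,0],[0,0,0]],[-1,[-2.2,0,0],[0,0,0]],[-1,[-3.4,0,0],[0,0,0]],[-1,[-4.6,0,0],[0,0,0]],[-1,[-5.8,0,0],[0,0,0]],[-1,[-7,0,0],[0,0,0]],[-1,[-8.2,0,0],[0,0,0]],[-1,[-9.4,0,0],[0,0,0]]])

```text
t: 7.1
eef_pos: [0.6145, 0.0962, 0.1288]
ee_rot: [-2.294, -2.147, -0.0]
ft_force: [-0.0, -0.2, -2.3]
width: 0.0171
```

```bash
python3 - <<'E'
from d import *
from ov import *
c,s=np.cos(-.0645),np.sin(-.0645)
delta(.6033-s*.053,-.0780+c*.053,.129,86.3)
draw("side",arm.read_camera("side"),[],310,170,120,90,6.5,"pics/s4s.png")
E
```

```text
t7.10 pos [0.6145 0.0962 0.1288] F [-0.  -0.2 -2.3] w 0.0171 q [ 0.04  0.13  1.71  0.    1.3  -1.47]
shift cm [-12.16   0.03  -0.02] turn [ 0.     -0.0001 -0.0017]
```

View pics/s4s.png

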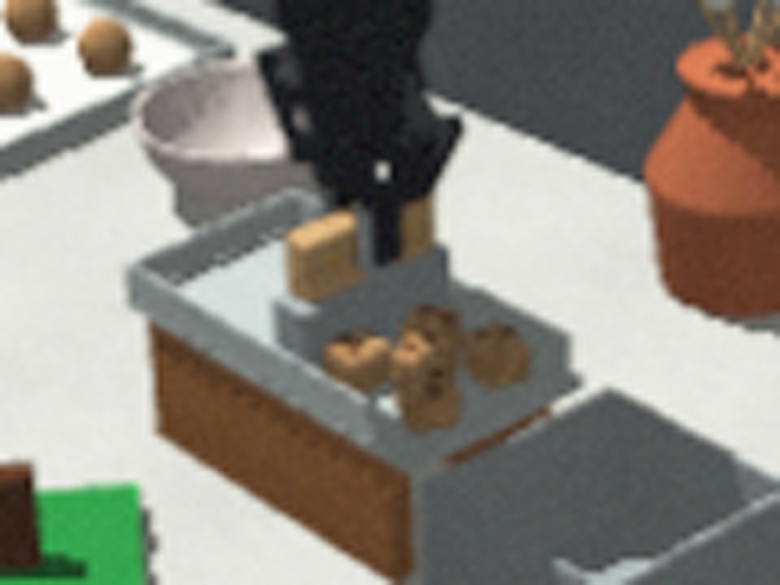

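The scraper face has gathered all the pieces ahead of it, at about (430,360), with low force. Continuing the sweep.

Emit:
move_arm(deltas=[[-1,[-0.8,0,0],[0,0,0]],[-1,[-1.8,0,0],[0,0,0]],[-1,[-2.8,0,0],[0,0,0]],[-1,[-3.8,0,0],[0,0,0]],[-1,[-4.8,0,0],[0,0,0]],[-1,[-5.8,0,0],[0,0,0]]])

```text
t: 7.9
eef_pos: [0.6107, 0.0384, 0.1289]
ee_rot: [2.294, 2.146, 0.0]
ft_force: [0.1, 0.9, -2.7]
width: 0.0169
```

```bash
python3 - <<'E'
from d import *
from ov import *
c,s=np.cos(-.0645),np.sin(-.0645)
delta(.6033-s*.053,-.0780+c*.053,.129,86.3)
draw("side",arm.read_camera("side"),[],325,180,120,90,6.5,"pics/s5s.png")
E
```

```text
t7.90 pos [0.6107 0.0384 0.1289] F [ 0.1  0.9 -2.7] w 0.0169 q [-0.06  0.1   1.73  0.    1.3  -1.56]
shift cm [-6.36  0.02 -0.01] turn [ 0.0001 -0.     -0.0018]
```

View pics/s5s.png

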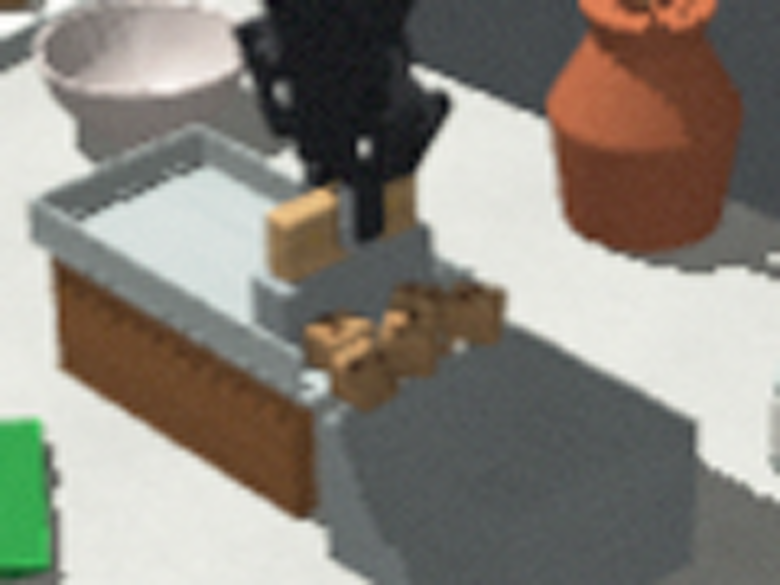

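```bash
python3 - <<'E'
from ov import *
tin=(.6033,-.0780,-.0645)
draw("top",arm.read_camera("top"),[rect(tin,(-.062,.062),(-.062,.062),.08)],325,182,110,80,7,"pics/s5t.png")
E
```

```text
(no output)
```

View pics/s5t.png

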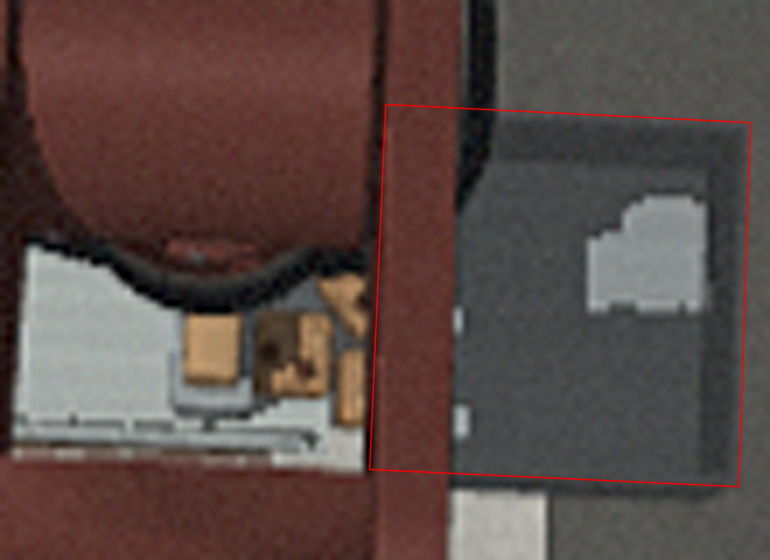

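```bash
python3 - <<'E'
from ov import *
for q in((475,312),(410,342),(420,310),(335,340),(365,375)):
    u=(q[0]+.5)/6.5-.5+265,(q[1]+.5)/6.5-.5+135
    P=unproj("side",u,.093)[0,:2]-[.6033,-.078]; c,s=np.cos(-.0645),np.sin(-.0645)
    print(q,(c*P[0]+s*P[1]).round(3),(-s*P[0]+c*P[1]).round(3))
E
```

```text
(475, 312) 0.038 0.063
(410, 342) -0.003 0.064
(420, 310) 0.02 0.082
(335, 340) -0.028 0.09
(365, 375) -0.038 0.057
```

All five pieces are within ±40 mm of the tray's centreline, so they are heading inside the tin mouth. Finishing the sweep.

Emit:
move_arm(deltas=[[-1,[-0.8,0,0],[0,0,0]],[-1,[-1.8,0,0],[0,0,0]],[-1,[-2.8,0,0],[0,0,0]],[-1,[-3.8,0,0],[0,0,0]],[-1,[-4.8,0,0],[0,0,0]],[-1,[-5.8,0,0],[0,0,0]],[-1,[-6.5,0,0],[0,0,0]],[-1,[-6.5,0,0],[0,0,0]]])

```text
t: 9.0
eef_pos: [0.6064, -0.0263, 0.1288]
ee_rot: [-2.295, -2.146, -0.0]
ft_force: [-0.3, -0.5, -2.4]
width: 0.0172
```

```bash
python3 - <<'E'
from d import *
from ov import *
delta(.6033,-.0780,.129,86.3)
draw("side",arm.read_camera("side"),[],325,190,120,90,6.5,"pics/s6s.png")
E
```

```text
t9.00 pos [ 0.6064 -0.0263  0.1288] F [-0.3 -0.5 -2.4] w 0.0172 q [-0.17  0.09  1.75  0.    1.3  -1.67]
shift cm [-5.18  0.04 -0.02] turn [-0.     -0.0001 -0.0025]
```

View pics/s6s.png

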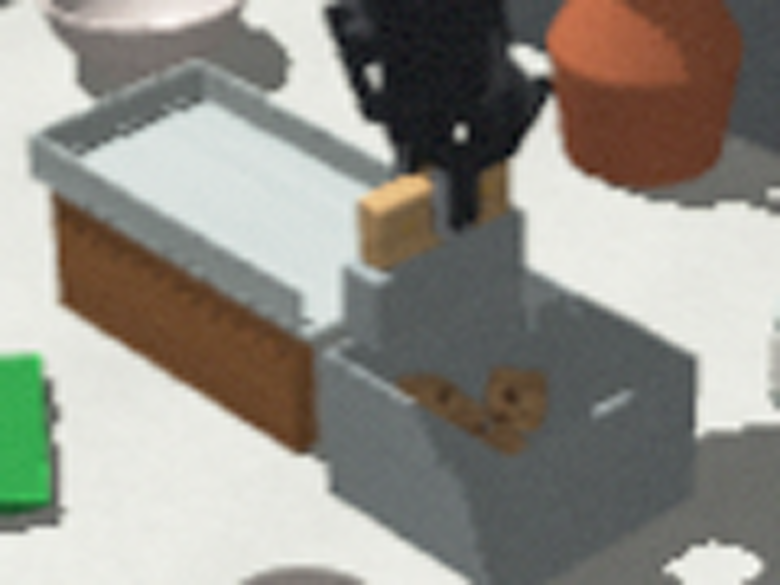

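Emit:
move_arm(deltas=[[-1,[0,0,-2],[0,0,0]],[-1,[0,0,-5],[0,0,0]],[-1,[0,0,-8],[0,0,0]],[-1,[0,0,-9],[0,0,0]],[-1,[0,0,-9],[0,0,0]]])

```text
t: 9.68
eef_pos: [0.6069, -0.0256, 0.2201]
ee_rot: [2.292, 2.146, 0.002]
ft_force: [0.3, -0.8, -2.5]
width: 0.0167
```

```bash
python3 - <<'E'
from d import *
from ov import *
delta(.501,.404,.215,107)
draw("side",arm.read_camera("side"),[],325,190,120,90,6.5,"pics/s7s.png")
E
```

```text
t9.68 pos [ 0.6069 -0.0256  0.2201] F [ 0.3 -0.8 -2.5] w 0.0167 q [-0.16  0.02  1.67  0.    1.45 -1.67]
shift cm [ 42.17 -13.4    0.48] turn [ 0.0022  0.0006 -0.3626]
```

View pics/s7s.png

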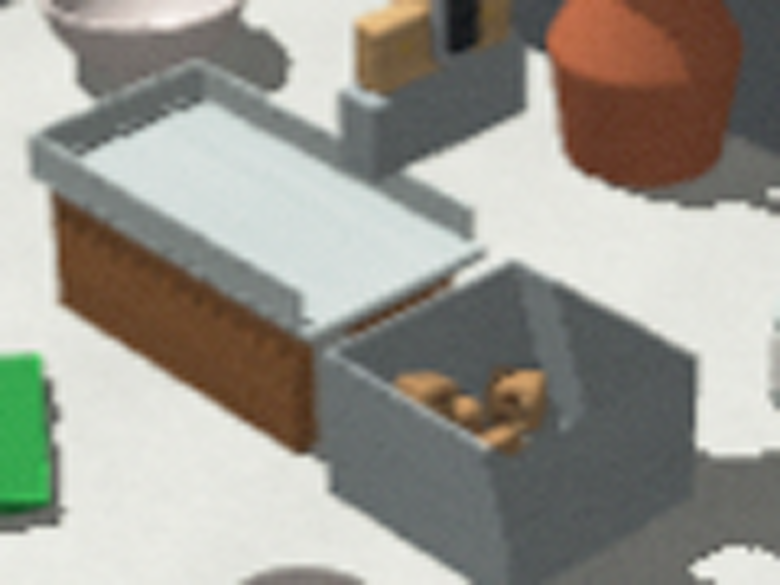

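The tray is empty and the pieces are in the tin, clustered around (470,400). Carrying the scraper back.

Emit:
move_arm(deltas=[[-1,[5,-1.5,0],[0,0,0]],[-1,[10,-3,0],[0,0,-0.05]],[-1,[15.5,-5,0],[0,0,-0.1]],[-1,[21,-6.5,0],[0,0,-0.2]],[-1,[26.5,-8.5,0],[0,0,-0.28]],[-1,[32,-10,0],[0,0,-0.36]],[-1,[37.5,-12,0],[0,0,-0.3625]],[-1,[42.2,-13.4,0],[0,0,-0.3625]]])

```text
t: 10.72
eef_pos: [0.4988, 0.4057, 0.2164]
ee_rot: [-1.867, -2.525, 0.005]
ft_force: [0.1, -0.9, -1.9]
width: 0.0171
```

Emit:
move_arm(deltas=[[-1,[0,0,3],[0,0,0]],[-1,[0,0,6],[0,0,0]],[-1,[0,0,9],[0,0,0]],[-1,[0,0,12],[0,0,0]],[-1,[0,0,13],[0,0,0]],[-1,[0,0,13],[0,0,0]],[-1,[0,0,13],[0,0,0]]])

```text
t: 11.6
eef_pos: [0.5015, 0.4047, 0.0903]
ee_rot: [1.869, 2.524, 0.003]
ft_force: [-0.1, 1.2, -2.0]
width: 0.0171
```

```bash
python3 - <<'E'
from d import *
from ov import *
delta(.501,.404,.0465,107)
s=arm.read_camera("top");t=arm.read_camera("side")
draw("side",t,[],250,170,140,100,5.5,"pics/s8s.png")
draw("top",s,[],340,185,100,80,7,"pics/s8t.png")
E
```

```text
t11.60 pos [0.5015 0.4047 0.0903] F [-0.1  1.2 -2. ] w 0.0171 q [ 0.56  0.22  1.68 -0.    1.24 -1.3 ]
shift cm [-0.06 -0.08  4.38] turn [ 0.0023 -0.0006 -0.0005]
```

View pics/s8s.png

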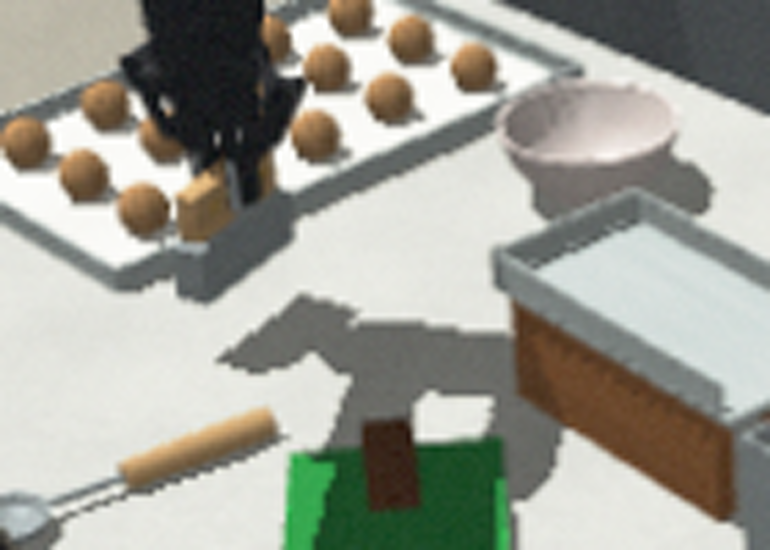

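View pics/s8t.png

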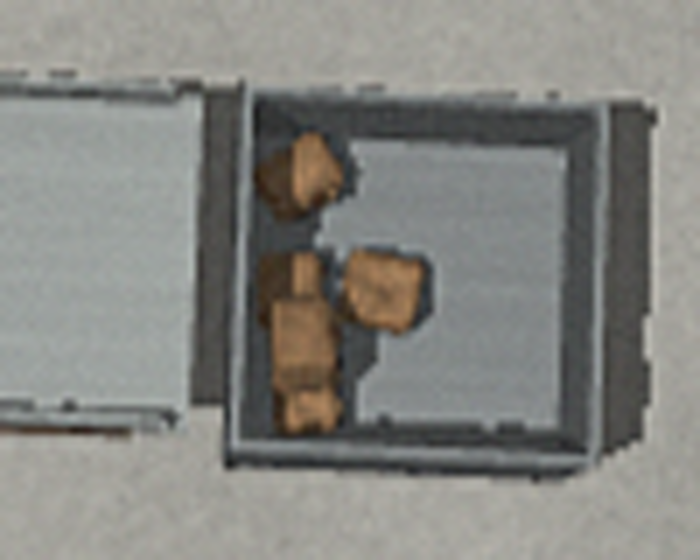

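Five pieces lie inside the tin (crop (300,170), (290,275), (305,330), (310,405), (385,290)). Setting the scraper down.

Emit:
move_arm(deltas=[[-1,[0,0,1.5],[0,0,0]],[-1,[0,0,3],[0,0,0]],[-1,[0,0,3.8],[0,0,0]],[-1,[0,0,4.2],[0,0,0]],[-1,[0,0,4.4],[0,0,0]],[-1,[0,0,4.4],[0,0,0]]])

```text
t: 12.45
eef_pos: [0.5009, 0.4046, 0.0465]
ee_rot: [1.869, 2.525, 0.0]
ft_force: [-3.4, -1.4, 5.3]
width: 0.0171
```

Contact (about 5 to 8 N upward); release and retreat.

Emit:
move_arm(deltas=[[-0.3,[0,0,0],[0,0,0]],[0.3,[0,0,0],[0,0,0]],[1,[0,0,0],[0,0,0]],[1,[0,0,0],[0,0,0]],[1,[0,0,-2],[0,0,0]],[1,[0,0,-6],[0,0,0]],[1,[0,0,-11],[0,0,0]],[1,[0,0,-15],[0,0,0]]])

```text
t: 13.45
eef_pos: [0.5013, 0.4046, 0.1991]
ee_rot: [1.868, 2.524, 0.006]
ft_force: [0.8, 0.7, -0.0]
width: 0.0855
```

```bash
python3 - <<'E'
from d import *
from fit import *
from ov import *
def m(p): return np.array([(p[0]+.5)/7-.5+290,(p[1]+.5)/7-.5+145])
a=.062;b=.059
ob=[("top",m(u),l) for u,l in [((246,84),(a,a,.08)),((609,104),(a,-a,.08)),((600,458),(-a,-a,.08)),((232,449),(-a,a,.08)),((254,96),(b,b,.08)),((599,112),(b,-b,.08)),((590,453),(-b,-b,.08)),((241,440),(-b,b,.08))]]
p,r=fit(ob,(.603,-.078),-.06);print(p,np.degrees(p[2]),r.round(1).tolist())
delta(.4709,-.370,.19,-4.2)
t=arm.read_camera("side");draw("side",t,[],250,170,140,100,5.5,"pics/s9s.png")
E
```

```text
[ 0.60319688 -0.07823313 -0.05832647] -3.3418606538802478 [[-0.2, 0.1], [0.1, -0.5], [0.0, 0.9], [-0.1, 0.1], [-0.1, -0.4], [0.2, -0.5], [0.2, 0.3], [-0.1, 0.1]]
t13.45 pos [0.5013 0.4046 0.1991] F [ 0.8  0.7 -0. ] w 0.0855 q [ 0.56  0.12  1.6  -0.    1.42 -1.3 ]
shift cm [-73.2  -25.52   0.74] turn [ 1.5000e-03 -4.2000e-03  1.9403e+00]
```

View pics/s9s.png

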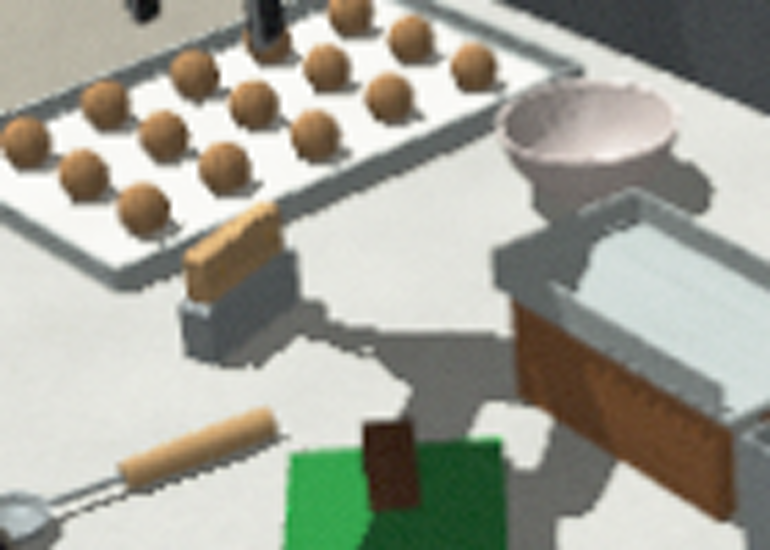

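The scraper stands upright at crop (240,285). Moving to the lids.

Emit:
move_arm(deltas=[[1,[-5.6,-2,0],[0,0,0.15]],[1,[-11.2,-4,0],[0,0,0.3]],[1,[-16.8,-6,0],[0,0,0.45]],[1,[-22.4,-8,0],[0,0,0.6]],[1,[-28,-10,0],[0,0,0.75]],[1,[-33.6,-12,0],[0,0,0.9]],[1,[-39.2,-14,0],[0,0,1.05]],[1,[-44.8,-15.6,0],[0,0,1.2]]])

```text
t: 14.5
eef_pos: [0.4821, -0.0718, 0.1965]
ee_rot: [2.97, 1.02, 0.004]
ft_force: [1.0, 0.3, 0.6]
width: 0.085
```

```bash
python3 - <<'E'
from d import *
delta(.4709,-.370,.16,-4.2)
E
```

```text
t14.50 pos [ 0.4821 -0.0718  0.1965] F [1.  0.3 0.6] w 0.085 q [-0.3  -0.26  1.96  0.    1.44 -0.96]
shift cm [-19.22  22.82   3.67] turn [ 0.0016 -0.0025  0.7353]
```

Emit:
move_arm(deltas=[[1,[-3.8,4.5,0.7],[0,0,0.15]],[1,[-7.6,9,1.5],[0,0,0.3]],[1,[-11.4,13.5,2.2],[0,0,0.45]],[1,[-15.2,18,3],[0,0,0.6]],[1,[-19.2,22.8,3.6],[0,0,0.735]],[1,[-19.2,22.8,3.6],[0,0,0.735]],[1,[-19.2,22.8,3.6],[0,0,0.735]],[1,[-19.2,22.8,3.6],[0,0,0.735]]])

```text
t: 15.5
eef_pos: [0.4728, -0.3667, 0.1596]
ee_rot: [3.139, -0.104, 0.001]
ft_force: [0.7, 0.2, -0.9]
width: 0.0853
```

```bash
python3 - <<'E'
from d import *
from ov import *
delta(.4709,-.370,.047,-4.2)
t=arm.read_camera("top");s=arm.read_camera("side")
draw("side",s,[],392,265,100,90,6,"pics/l1s.png")
draw("top",t,[],466,238,80,80,7,"pics/l1t.png")
E
```

```text
t15.50 pos [ 0.4728 -0.3667  0.1596] F [ 0.7  0.2 -0.9] w 0.0853 q [-0.78  0.04  1.74  0.    1.35 -0.72]
shift cm [-0.18  0.34 11.26] turn [ 0.0004 -0.0008  0.007 ]
```

View pics/l1s.png

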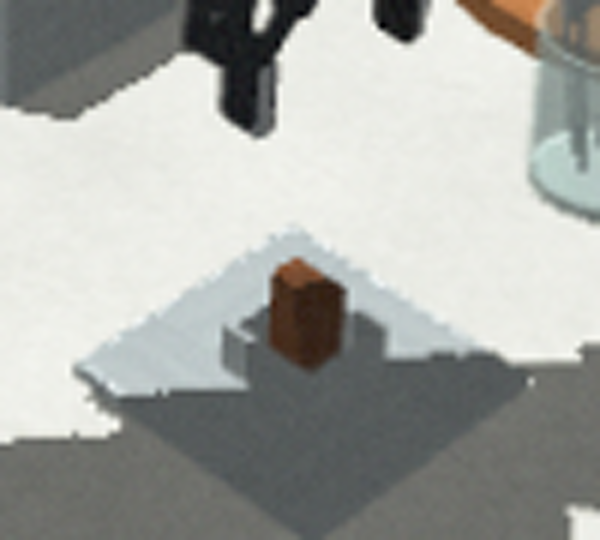

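View pics/l1t.png

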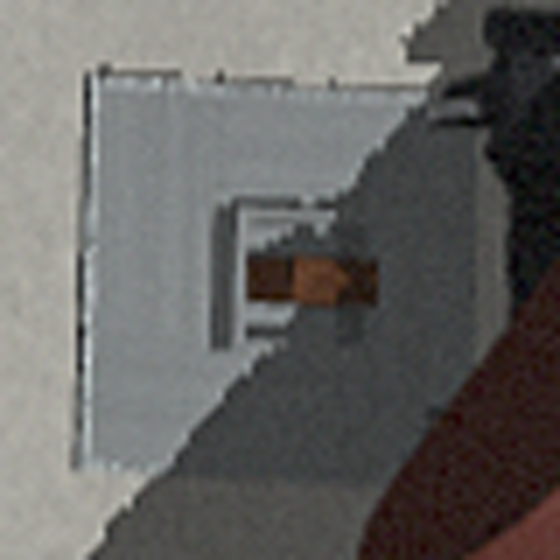

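Knob top at crop (336,280) reproduces (0.471,-0.370) at 70 mm height, and the fingers are above it. Descending.

Emit:
move_arm(deltas=[[1,[-0.15,0.3,3],[0,0,0]],[1,[-0.15,0.3,6],[0,0,0]],[1,[-0.15,0.3,9],[0,0,0]],[1,[-0.15,0.3,10.5],[0,0,0]],[1,[-0.15,0.3,11],[0,0,0]],[1,[-0.15,0.3,11],[0,0,0]]])

```text
t: 16.35
eef_pos: [0.4712, -0.3709, 0.0496]
ee_rot: [3.139, -0.106, 0.001]
ft_force: [0.0, -0.3, 0.3]
width: 0.0854
```

```bash
python3 - <<'E'
from d import *
from ov import *
delta(.4709,-.370,.048,-4.2)
s=arm.read_camera("side")
draw("side",s,[],392,265,100,90,6,"pics/l2s.png")
E
```

```text
t16.35 pos [ 0.4712 -0.3709  0.0496] F [ 0.  -0.3  0.3] w 0.0854 q [-0.79  0.17  1.81  0.    1.16 -0.72]
shift cm [-0.04 -0.08  0.16] turn [ 0.0008 -0.0009  0.0057]
```

View pics/l2s.png

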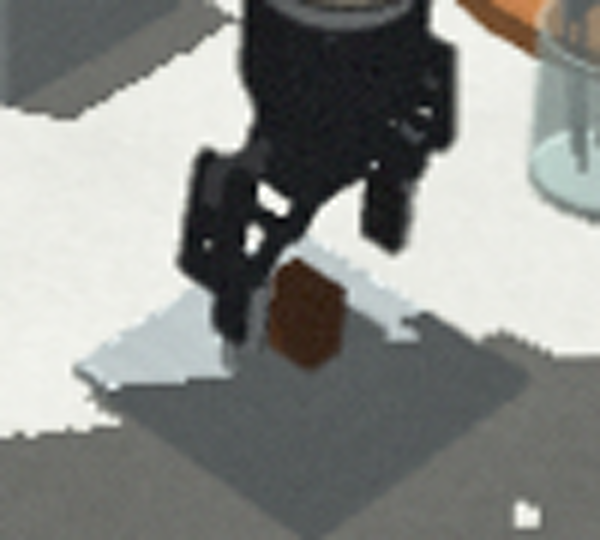

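Emit:
move_arm(deltas=[[0,[0,0,0.15],[0,0,0]],[-1,[0,0,0.15],[0,0,0]],[-1,[0,0,0.15],[0,0,0]],[-1,[0,0,0.15],[0,0,0]],[-1,[0,0,0.15],[0,0,0]],[-1,[0,0,0.15],[0,0,0]],[-1,[0,0,0.15],[0,0,0]],[-1,[0,0,0.15],[0,0,0]]], force=80)

```text
t: 17.4
eef_pos: [0.4708, -0.3709, 0.0477]
ee_rot: [3.139, -0.107, 0.0]
ft_force: [-1.8, 0.1, 4.1]
width: 0.0144
```

```bash
python3 - <<'E'
from d import *
delta(.4709,-.370,.25,-4.2)
E
```

```text
t17.40 pos [ 0.4708 -0.3709  0.0477] F [-1.8  0.1  4.1] w 0.0144 q [-0.79  0.17  1.81 -0.    1.16 -0.72]
shift cm [ 1.000e-02 -8.000e-02 -2.023e+01] turn [ 0.0004 -0.0003  0.0053]
```

Emit:
move_arm(deltas=[[-1,[0,0,-1.5],[0,0,0]],[-1,[0,0,-4],[0,0,0]],[-1,[0,0,-8],[0,0,0]],[-1,[0,0,-12],[0,0,0]],[-1,[0,0,-16],[0,0,0]],[-1,[0,0,-18],[0,0,0]],[-1,[0,0,-18],[0,0,0]]])

```text
t: 18.27
eef_pos: [0.4711, -0.371, 0.2285]
ee_rot: [3.138, -0.107, 0.003]
ft_force: [-0.7, -0.4, -3.9]
width: 0.0141
```

```bash
python3 - <<'E'
from d import *
from ov import *
delta(.6032,-.0782,.228,-3.7)
s=arm.read_camera("side");t=arm.read_camera("top")
draw("side",s,[],392,235,110,100,6,"pics/l3s.png")
draw("top",t,[],470,238,100,80,7,"pics/l3t.png")
E
```

```text
t18.27 pos [ 0.4711 -0.371   0.2285] F [-0.7 -0.4 -3.9] w 0.0141 q [-0.79 -0.01  1.68  0.    1.47 -0.72]
shift cm [ 1.119e+01 -3.011e+01  2.000e-02] turn [ 0.0015 -0.0019 -0.0034]
```

View pics/l3s.png

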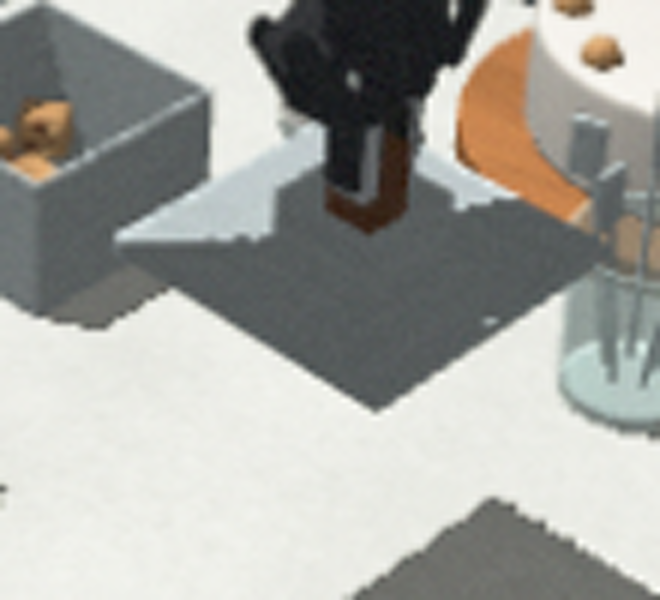

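View pics/l3t.png

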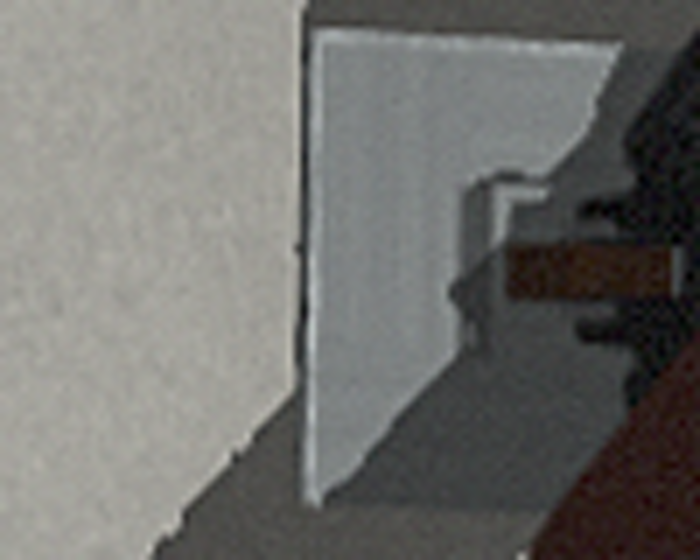

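Emit:
move_arm(deltas=[[-1,[2,-5.4,0],[0,0,-0.004]],[-1,[4,-10.8,0],[0,0,-0.008]],[-1,[6,-16.2,0],[0,0,-0.008]],[-1,[8,-21.5,0],[0,0,-0.008]],[-1,[10,-26.5,0],[0,0,-0.008]],[-1,[11.2,-30,0],[0,0,-0.008]],[-1,[11.2,-30,0],[0,0,-0.008]],[-1,[11.2,-30,0],[0,0,-0.008]]])

```text
t: 19.38
eef_pos: [0.6018, -0.0789, 0.2249]
ee_rot: [-3.14, 0.094, 0.006]
ft_force: [0.5, 0.2, -5.0]
width: 0.0145
```

```bash
python3 - <<'E'
from d import *
delta(.6033,-.079,.150,-3.4)
E
```

```text
t19.38 pos [ 0.6018 -0.0789  0.2249] F [ 0.5  0.2 -5. ] w 0.0145 q [-0.25  0.02  1.66 -0.    1.47 -0.19]
shift cm [0.18 0.   7.49] turn [-0.0002  0.0039 -0.0004]
```

Emit:
move_arm(deltas=[[-1,[0.1,0,2.5],[0,0,0]],[-1,[0.1,0,5],[0,0,0]],[-1,[0.1,0,7],[0,0,0]],[-1,[0.1,0,8.2],[0,0,0]],[-1,[0.1,0,8.2],[0,0,0]],[-1,[0.1,0,8.2],[0,0,0]]])

```text
t: 20.12
eef_pos: [0.6046, -0.0793, 0.1465]
ee_rot: [3.14, -0.094, 0.003]
ft_force: [0.3, 1.2, -3.8]
width: 0.0142
```

```bash
python3 - <<'E'
from d import *
from ov import *
delta(.6033,-.079,.140,-3.4)
o=arm.observe();p=o["eef_pos"]
s=arm.read_camera("side");t=arm.read_camera("top")
tin=(.6032,-.0782,-.0593); lp=(p[0],p[1],-.0593); z0=p[2]-.0477
P=[rect(tin,(-.062,.062),(-.062,.062),.08),rect(lp,(-.07,.07),(-.07,.07),z0+.019),rect(lp,(-.064,.064),(-.064,.064),z0+.010)]
draw("side",s,[],342,200,90,80,8,"pics/l4s.png")
draw("side",s,P,342,200,90,80,8,"pics/l4so.png")
draw("top",t,P,350,182,100,80,7,"pics/l4t.png")
E
```

```text
t20.12 pos [ 0.6046 -0.0793  0.1465] F [ 0.3  1.2 -3.8] w 0.0142 q [-0.25  0.08  1.73 -0.    1.33 -0.19]
shift cm [-0.13 -0.02  0.65] turn [ 0.0004 -0.0019 -0.0008]
```

View pics/l4s.png

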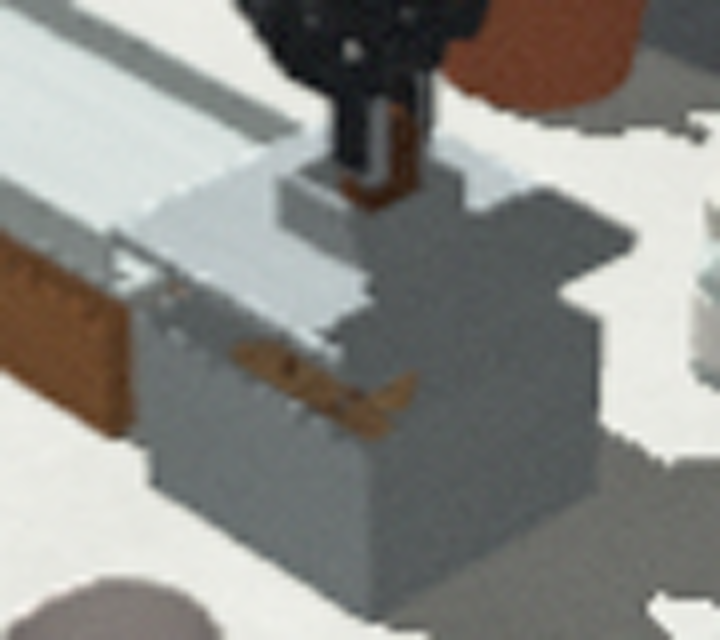

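View pics/l4so.png

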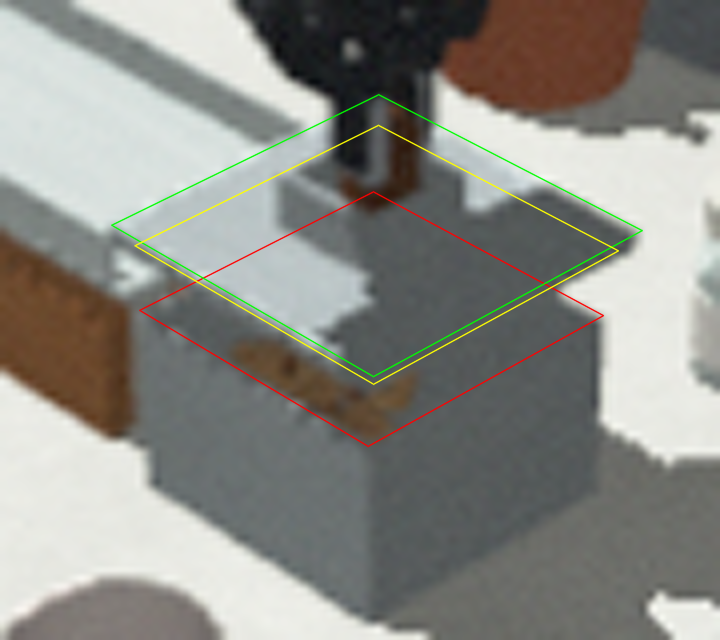

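View pics/l4t.png

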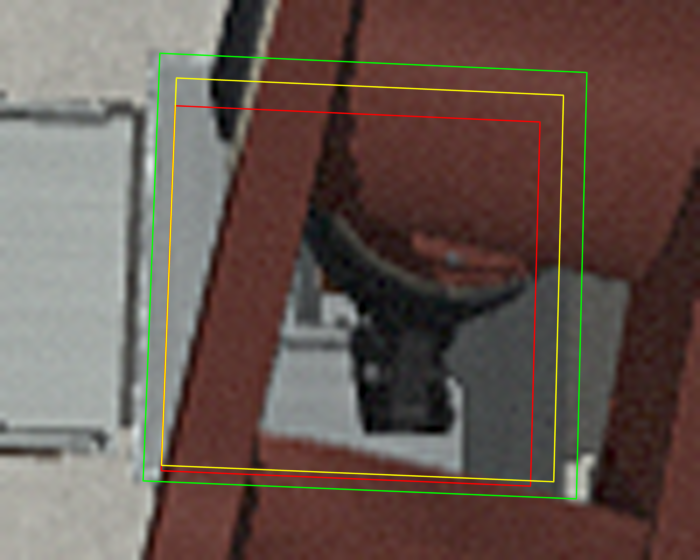

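```bash
python3 - <<'E'
from d import *
from ov import *
t=arm.read_camera("top")
np.save("t4.npy",t)
a=cv2.resize(t[180:260,360:440][:50,:60],None,fx=12,fy=12,interpolation=cv2.INTER_NEAREST)
draw("top",t,[],435-65,235-15,60,40,10,"pics/l5a.png")
draw("top",t,[],318,190,40,80,7,"pics/l5b.png")
ps=[]
print(arm.observe()["eef_pos"])
E
```

```text
[ 0.60457954 -0.07916004  0.14662916]
```

View pics/l5a.png

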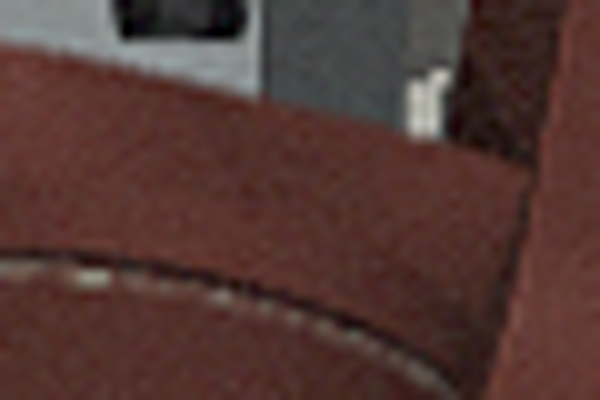

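View pics/l5b.png

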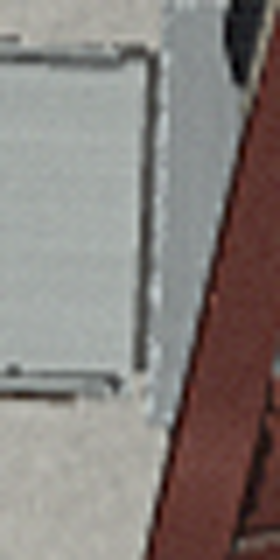

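```bash
python3 - <<'E'
from h import *
P=unproj("top",[(320.7,150.3),(319.0,209.6),(380.3,210)],.1178);print(P.round(4), P[1]-P[2])
c,s=np.cos(-.0593),np.sin(-.0593)
for p in P:
    q=p[:2]-[.6032,-.0782]; print((c*q[0]+s*q[1]).round(4),(-s*q[0]+c*q[1]).round(4))
print(np.degrees(np.arctan2((P[0]-P[1])[1],(P[0]-P[1])[0])))
E
```

```text
[[ 0.6759 -0.0098  0.1178]
 [ 0.5402 -0.0032  0.1178]
 [ 0.5369 -0.1417  0.1178]] [0.0033635  0.13857035 0.        ]
0.0685 0.0726
-0.0673 0.0712
-0.0624 -0.0674
-2.7830205780776636
```

The lid is about 1.9 mm too far in +y and 1.2 mm in +x relative to the tin. I'm correcting that, then lowering.

Emit:
move_arm(deltas=[[-1,[-0.12,0.15,0.5],[0,0,0]],[-1,[-0.12,0.15,1],[0,0,0]],[-1,[-0.12,0.15,1.4],[0,0,0]],[-1,[-0.12,0.15,1.7],[0,0,0]],[-1,[-0.12,0.15,1.7],[0,0,0]]])

```text
t: 20.9
eef_pos: [0.6023, -0.0803, 0.1278]
ee_rot: [-3.14, 0.094, 0.001]
ft_force: [0.1, 0.2, -3.9]
width: 0.0145
```

```bash
python3 - <<'E'
from d import *
delta(.6033,-.0805,.118,-3.4)
E
```

```text
t20.90 pos [ 0.6023 -0.0803  0.1278] F [ 0.1  0.2 -3.9] w 0.0145 q [-0.26  0.1   1.74 -0.    1.3  -0.2 ]
shift cm [0.1  0.01 0.98] turn [-0.0001  0.0009 -0.0006]
```

Emit:
move_arm(deltas=[[-1,[0.05,0,0.2],[0,0,0]],[-1,[0.05,0,0.4],[0,0,0]],[-1,[0.05,0,0.6],[0,0,0]],[-1,[0.05,0,0.6],[0,0,0]]])

```text
t: 21.4
eef_pos: [0.6029, -0.0804, 0.122]
ee_rot: [-3.14, 0.094, 0.001]
ft_force: [0.4, -0.1, -4.1]
width: 0.0144
```

The plug is about 6 mm in with no contact force. Lowering the rest.

Emit:
move_arm(deltas=[[-1,[0,0,0.15],[0,0,0]],[-1,[0,0,0.3],[0,0,0]],[-1,[0,0,0.4],[0,0,0]],[-1,[0,0,0.47],[0,0,0]],[-1,[0,0,0.47],[0,0,0]]])

```text
t: 22.02
eef_pos: [0.603, -0.0805, 0.1177]
ee_rot: [3.14, -0.094, -0.0]
ft_force: [-0.3, -0.0, -2.8]
width: 0.0143
```

Emit:
move_arm(deltas=[[-1,[0,0,0.08],[0,0,0]],[-1,[0,0,0.12],[0,0,0]],[-1,[0,0,0.12],[0,0,0]]])

```text
t: 22.4
eef_pos: [0.6031, -0.0805, 0.1177]
ee_rot: [3.14, -0.094, 0.0]
ft_force: [-4.9, 0.1, 5.1]
width: 0.0142
```

Seated: z stopped at the predicted 0.1177 with upward force. Letting go and rising.

Emit:
move_arm(deltas=[[-0.5,[0,0,0],[0,0,0]],[0,[0,0,0],[0,0,0]],[1,[0,0,0],[0,0,0]],[1,[0,0,0],[0,0,0]],[1,[0,0,-1],[0,0,0]],[1,[0,0,-4],[0,0,0]],[1,[0,0,-8],[0,0,0]],[1,[0,0,-8],[0,0,0]]])

```text
t: 23.4
eef_pos: [0.6058, -0.0811, 0.2021]
ee_rot: [3.138, -0.094, 0.015]
ft_force: [0.3, -0.5, 0.7]
width: 0.0854
```

```bash
python3 - <<'E'
from d import *
from ov import *
delta(.6033,-.079,.14,-3.4)
s=arm.read_camera("side");t=arm.read_camera("top")
tin=(.6032,-.0782,-.0593)
P=[rect(tin,(-.062,.062),(-.062,.062),.08),rect(tin,(-.07,.07),(-.07,.07),.089),rect(tin,(-.025,.025),(-.025,.025),.113),rect(tin,(-.008,.008),(-.015,.015),.14)]
draw("side",s,P,342,190,90,80,8,"pics/l6s.png")
draw("top",t,P,350,182,100,80,7,"pics/l6t.png")
E
```

```text
t23.40 pos [ 0.6058 -0.0811  0.2021] F [ 0.3 -0.5  0.7] w 0.0854 q [-0.25  0.03  1.68  0.    1.42 -0.19]
shift cm [-0.32 -0.21  6.21] turn [ 0.0018 -0.0094 -0.0006]
```

View pics/l6s.png

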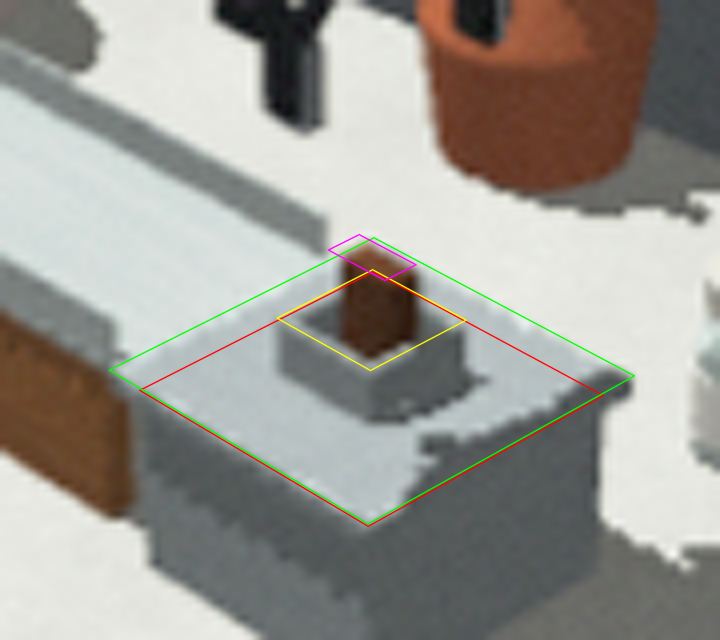

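View pics/l6t.png

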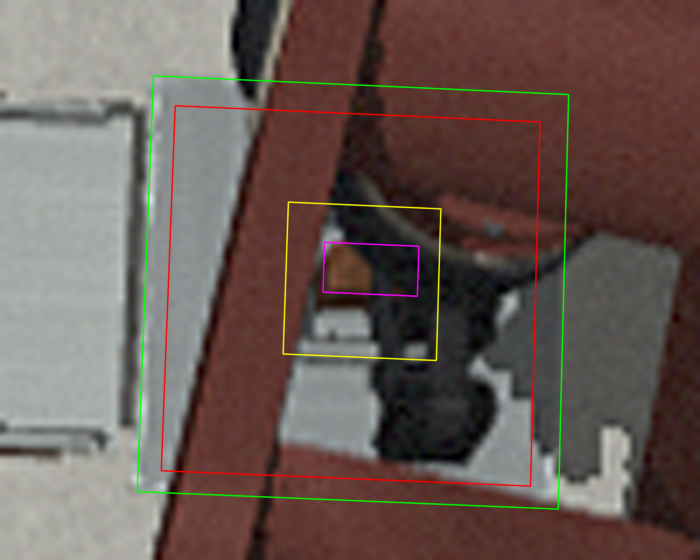

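The lids are seated, level and centred in both views: collar at side crop (370,350), knob at (378,300). Next I descend over the collar.

Emit:
move_arm(deltas=[[1,[0,-0.1,1],[0,0,0]],[1,[0,-0.1,3],[0,0,0]],[1,[0,-0.1,5],[0,0,0]],[1,[0,-0.1,6.5],[0,0,0]],[1,[0,-0.1,6.5],[0,0,0]],[1,[0,-0.1,6.5],[0,0,0]]])

```text
t: 24.25
eef_pos: [0.6035, -0.0796, 0.1319]
ee_rot: [3.14, -0.094, 0.001]
ft_force: [0.4, -0.6, 0.1]
width: 0.0857
```

```bash
python3 - <<'E'
from d import *
from ov import *
delta(.603,-.0795,.093,-3.4)
s=arm.read_camera("side")
draw("side",s,[],342,190,90,80,8,"pics/l7s.png")
E
```

```text
t24.25 pos [ 0.6035 -0.0796  0.1319] F [ 0.4 -0.6  0.1] w 0.0857 q [-0.25  0.09  1.74 -0.    1.31 -0.19]
shift cm [-0.05 -0.01  3.89] turn [ 0.0002 -0.0008 -0.0007]
```

View pics/l7s.png

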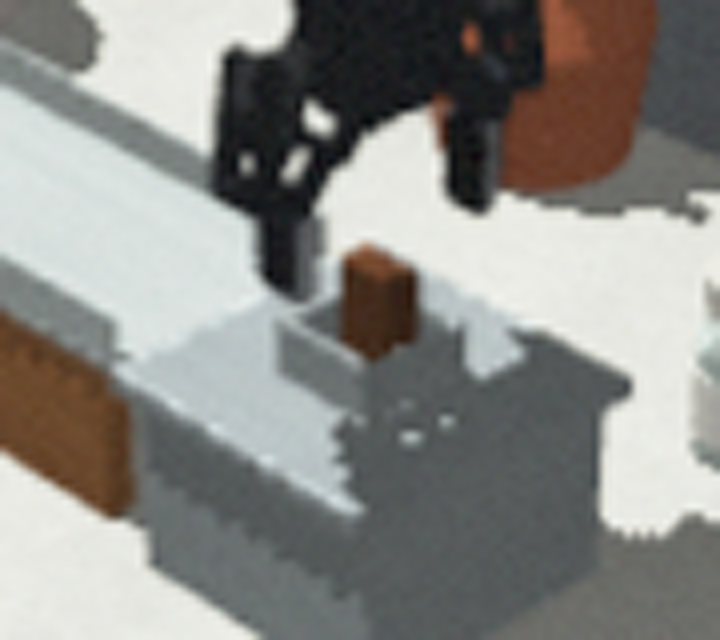

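Emit:
move_arm(deltas=[[1,[0,0,1.2],[0,0,0]],[1,[0,0,2.4],[0,0,0]],[1,[0,0,3.3],[0,0,0]],[1,[0,0,3.8],[0,0,0]],[1,[0,0,3.8],[0,0,0]],[1,[0,0,3.8],[0,0,0]]])

```text
t: 25.05
eef_pos: [0.6034, -0.0795, 0.0938]
ee_rot: [3.14, -0.094, 0.001]
ft_force: [0.4, 0.1, 1.0]
width: 0.0856
```

```bash
python3 - <<'E'
from d import *
from ov import *
delta(.603,-.0795,.093,-3.4)
s=arm.read_camera("side")
draw("side",s,[],342,190,90,80,8,"pics/l8s.png")
E
```

```text
t25.05 pos [ 0.6034 -0.0795  0.0938] F [0.4 0.1 1. ] w 0.0856 q [-0.25  0.14  1.76 -0.    1.24 -0.19]
shift cm [-0.04  0.    0.08] turn [ 0.0001 -0.0007 -0.0006]
```

View pics/l8s.png

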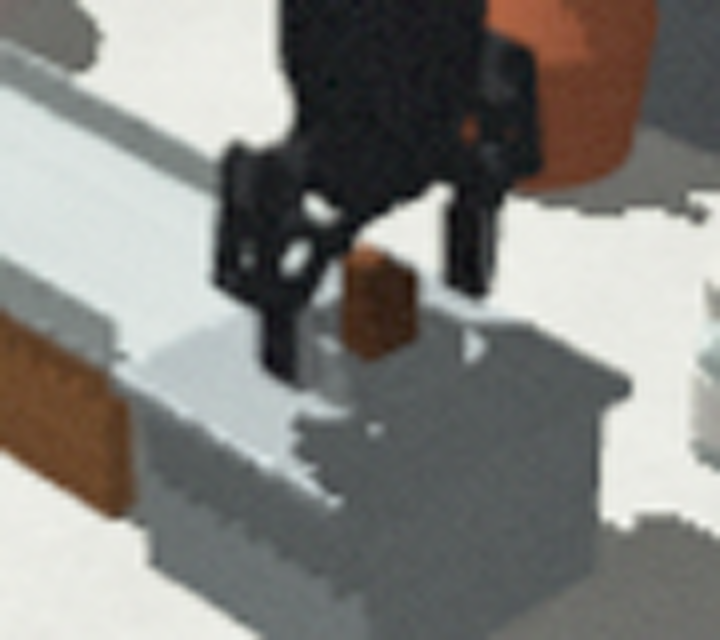

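Emit:
move_arm(deltas=[[0.4,[0,0,0],[0,0,0]],[0.25,[0,0,0],[0,0,0]],[0.15,[0,0,0],[0,0,0]],[-1,[0,0,0],[0,0,0]],[-1,[0,0,0],[0,0,0]],[-1,[0,0,0],[0,0,0]]], force=30)

```text
t: 25.85
eef_pos: [0.6033, -0.0795, 0.0938]
ee_rot: [3.14, -0.094, 0.001]
ft_force: [-0.8, 0.6, 3.4]
width: 0.0494
```

Emit:
move_arm(deltas=[[-1,[0,0,0],[0,0,0]],[-1,[0,0,0],[0,0,0]],[-1,[0,0,0],[0,0,0]]], force=60)

```text
t: 26.22
eef_pos: [0.6035, -0.0796, 0.094]
ee_rot: [3.14, -0.094, 0.002]
ft_force: [-0.4, -0.5, 5.8]
width: 0.0489
```

The collar is gripped (width 49 mm). Lifting slowly and straight up.

Emit:
move_arm(deltas=[[-1,[0,0,-0.3],[0,0,0]],[-1,[0,0,-0.7],[0,0,0]],[-1,[0,0,-1.2],[0,0,0]],[-1,[0,0,-1.7],[0,0,0]],[-1,[0,0,-2.2],[0,0,0]],[-1,[0,0,-2.2],[0,0,0]]])

```text
t: 26.98
eef_pos: [0.6036, -0.0795, 0.1162]
ee_rot: [3.14, -0.094, 0.002]
ft_force: [-0.2, 0.2, -2.3]
width: 0.0489
```

```bash
python3 - <<'E'
from d import *
from ov import *
delta(.603,-.0795,.2,-3.4)
s=arm.read_camera("side")
draw("side",s,[],342,180,90,80,8,"pics/l9s.png")
E
```

```text
t26.98 pos [ 0.6036 -0.0795  0.1162] F [-0.2  0.2 -2.3] w 0.0489 q [-0.25  0.11  1.75  0.    1.28 -0.19]
shift cm [-0.05  0.   -8.38] turn [ 0.0002 -0.0014 -0.0006]
```

View pics/l9s.png

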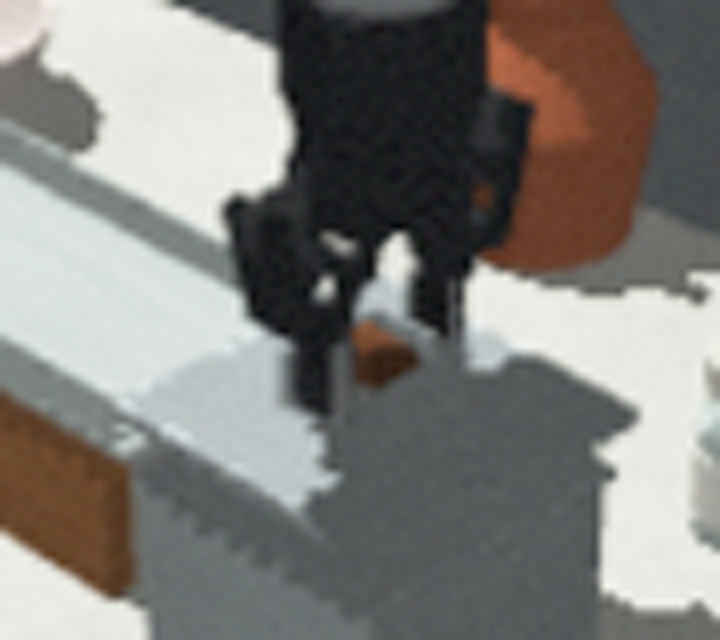

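Wrist load is about 2.3 N, so only the outer lid is being lifted, and the knob stays behind inside the collar. Continuing up.

Emit:
move_arm(deltas=[[-1,[0,0,-0.8],[0,0,0]],[-1,[0,0,-1.6],[0,0,0]],[-1,[0,0,-2.4],[0,0,0]],[-1,[0,0,-3.5],[0,0,0]],[-1,[0,0,-5],[0,0,0]],[-1,[0,0,-7],[0,0,0]],[-1,[0,0,-9],[0,0,0]],[-1,[0,0,-9],[0,0,0]]])

```text
t: 28.02
eef_pos: [0.6047, -0.0799, 0.209]
ee_rot: [3.139, -0.094, 0.009]
ft_force: [0.4, -0.7, -1.8]
width: 0.0486
```

Emit:
move_arm(deltas=[[-1,[0,0,0],[0,0,0]],[-1,[0,0,0],[0,0,0]]])

```text
t: 28.28
eef_pos: [0.6024, -0.0793, 0.204]
ee_rot: [-3.14, 0.094, 0.003]
ft_force: [0.0, 0.5, -2.3]
width: 0.0485
```

```bash
python3 - <<'E'
from d import *
from ov import *
delta(.603,-.0795,.2,-3.4)
s=arm.read_camera("side");t=arm.read_camera("top")
tin=(.6032,-.0782,-.0593)
draw("side",s,[],342,170,100,100,7,"pics/las.png")
cv2.imwrite("pics/lat.png",t[:,:,::-1]);cv2.imwrite("pics/laf.png",s[:,:,::-1])
print(np.degrees(np.arccos(-R.from_rotvec(arm.observe()["ee_rot"]).as_matrix()[2,2])))
E
```

```text
t28.27 pos [ 0.6024 -0.0793  0.204 ] F [ 0.   0.5 -2.3] w 0.0485 q [-0.25  0.03  1.68  0.    1.43 -0.19]
shift cm [0.06 0.02 0.4 ] turn [-0.0005  0.0022 -0.0007]
0.10907892884607198
```

View pics/las.png

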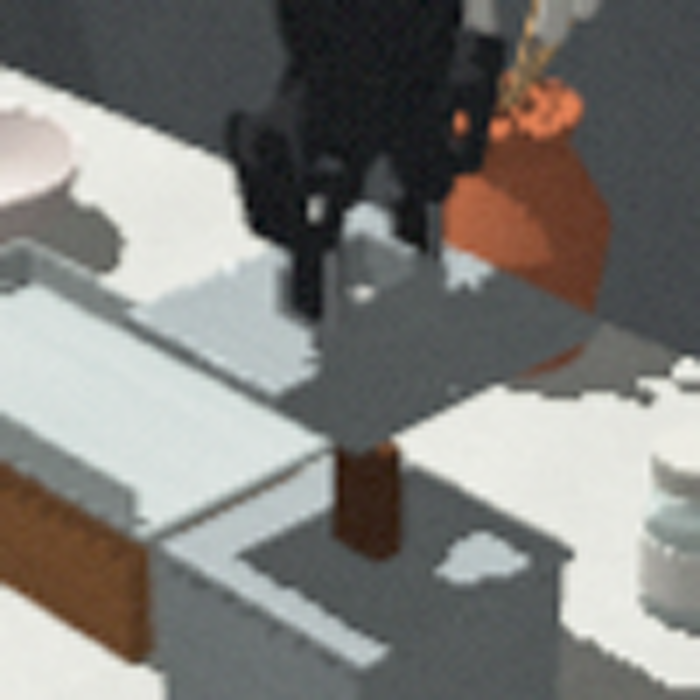

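View pics/lat.png

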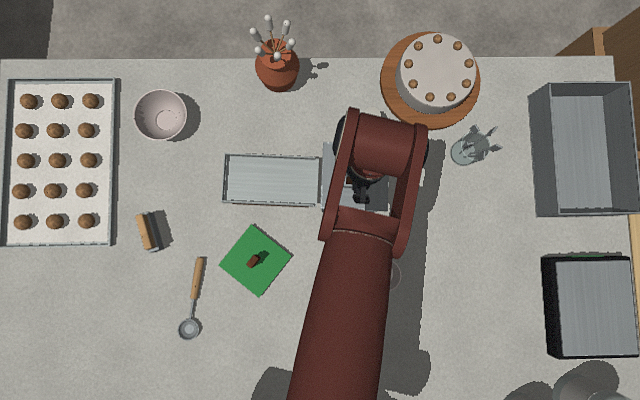

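View pics/laf.png

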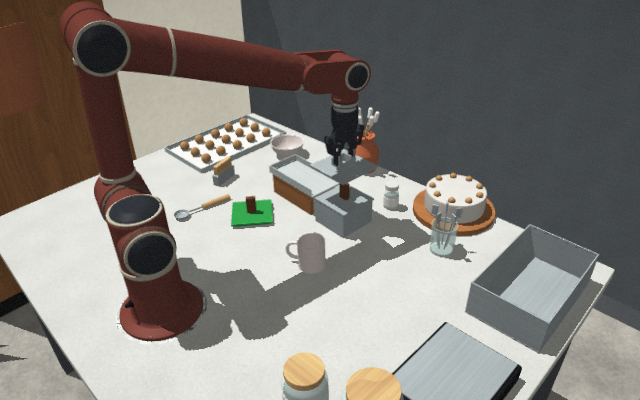

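The outer lid is held level (tilt 0.1°), with its skirt at about z = 0.19 against the knob top at 0.14. The inner lid sits flat on the tin at side crop (360,580), the scraper is upright and the bystanders are unmoved. Handing in.

```bash
python3 -c "
from bench import arm
print(arm.sign_off()); o=arm.observe(); print(o['t'],o['eef_pos'],o['width'])"
```

```text
the job is handed in; nothing more can be done
None
the job is handed in; nothing more can be done
```

I completed the whole task in order and handed it in at about 28 s of the 72 s allowed.

- **Granola and scraper:** I swept all five pieces along the tray into the tin with the scraper. A top picture afterwards showed five pieces in the tin and an empty tray. The scraper is back upright on the counter, about where it started.
- **Inner lid:** I carried the double lid by its knob and shifted it about 2 mm before lowering, after checking it against the tin in the pictures. It stopped at the predicted seated height (TCP z 0.1177) with a light upward contact force, and I let go.
- **Outer lid:** I lifted it alone by its collar. The wrist carried about 2.3 N, which is the outer lid's weight only. At the end it was held level (0.1° tilt), with its underside about 50 mm above the knob's top.
- **Last pictures:** The inner lid still sat flat on the tin, and the bystanders I could see and the green look-alike had not visibly moved. The arm hid the mug from the top camera, but the side camera showed it in place.
- **Disagreements:** The two cameras differed by up to about 4 mm on the tin and lid positions, and by more (about 17 mm) on the scraper. I relied mainly on the top camera.

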